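# Pack the power adapters, seal the tub and drive its locking wedge

### The job

Pack all the black power adapters lying on the desk into the grey transit tub, put its lid on, and press the lid down at each of its four corners until the seal is fully seated all round. Then take the wooden wedge from its rack, stand it in the tub's lock slot and let go of it, and knock it down with the tamper in several short taps, lifting the tamper clear in between, until its head is fully home on the lock. Finally stand the tamper upright on its rubber mat, and leave the computer mouse and the small white carton beside the tub where they are.

Things in the scene. Friction and masses are not known exactly. Their poses are not given: they have to be found in the camera images.
- tub: Grey open tub fixed to the desk; origin on the desk under its middle, z up. Inside 170 (x) x 176 (y) mm, floor 6 mm and rim 57 mm above the desk, 210 x 214 mm over the rim's flange. On its +y side, y = 114 to 162 mm, stands the wedge lock, an aluminium block 78 mm high. 4 adapters fit flat 2 x 2, long side along x, centres at x = +-42, y = +-36 mm.
- slot (a point): In the lock's top face, 78 mm up, where the middle of the wedge's head comes, in plan, when home (tub frame x = 0, y = 142 mm; axes as the tub's). Slot 34 mm wide (x). Fixed upright face 8 mm on the +y side of this point; facing it the sloping keeper jaw, 14 mm away at the mouth. Wedge goes in from above, flat back to +y, slope towards the tub; tip enters best with the head 3 mm nearer the tub.
- keeper (a joint): Travel of the steel keeper jaw towards the tub, 0 to 0.012 m; about 0.010 with the wedge home, its tongue then over the lid's edge (it clears only a fully pressed lid). Stiff, stays. A wedge set in loosely stands by itself with its head's underside about 40 mm above the lock, then needs roughly 8 to 15 N downwards, stays where left, and is home when the head rests on the lock's top.
- lid: Loose grey lid, 208 (x) x 214 (y) mm, 0.35 kg; origin in the middle of its underside (plug bottom), z up. Plug 162 x 168 mm, 10 mm deep, under an edge plate 8 mm thick (top 18 mm above the origin). Fits either way round, lid x along tub x. On the tub its edge rests on the four seal corners; fully pressed its origin is 49 mm above the desk, the plate's top 67 mm; 6 mm higher before.
- lid_handle (a point): Grip point of the lid's black bar handle, on the middle of the lid, 46 mm above the lid's origin. The bar runs along the lid's x, 100 mm long, 16 mm wide (y), its top 56 mm above the lid's origin.
- wedge_head (a point): Centre of the head of the loose wooden wedge, 70 g; wedge's axes, z up. Head 44 (x) x 32 (y) x 32 (z) mm. Body below it 28 mm wide (x), 64 mm long: flat back at y = +8 mm, sloping face at y = -16 mm under the head and y = 0 at the tip (8 mm thick). Tip 80 mm below this point. It starts upright in its rack, the head on the rack's top.
- rack: Fixed plywood rack 60 x 56 mm, 70 mm high, origin under its middle on the desk, z up; the wedge hangs in its slot with some 3 to 4 mm play, the same way round (to within about 0.4 rad) as it goes into the lock: flat back to the left seen from the robot, sloping face to the right.
- tamper_grip (a point): Grip point of the loose tamper, a short wooden handle on a round rubber foot, 120 mm high and about 0.35 kg; z up along it, x and y across its flats. The foot is 46 mm across and 22 mm high, the handle 26 x 26 mm square above it up to 120 mm; this point is 88 mm above the foot's flat underside.
- tamper_foot (a point): Middle of the flat underside of the tamper's rubber foot (the striking face).
- mat: Fixed square rubber mat 80 x 80 x 4 mm on the desk, the tamper's place; origin at the middle of its underside.
- seal0 (a joint): How far the rubber seal at the tub's -x -y corner (tub frame x = -95, y = -98 mm: press the lid there, 9 mm in from both its edges) is pressed down, m: 0 (proud, may start up to 0.001) to 0.006 (fully seated, hard stop). It takes about 8 N and stays down.
- adapter0_mid (a point): Centre of a loose black power adapter (no cable), 70 (x) x 36 (y) x 20 (z) mm, 80 to 170 g, lying flat on the desk, 10 mm above its underside. Two to four are there; None if absent.
- seal1 (a joint): How far the rubber seal at the tub's -x +y corner (tub frame x = -95, y = +98 mm: press the lid there, 9 mm in from both its edges) is pressed down, m: 0 (proud, may start up to 0.001) to 0.006 (fully seated, hard stop). It takes about 8 N and stays down.
- adapter1_mid (a point): Centre of a loose black power adapter (no cable), 70 (x) x 36 (y) x 20 (z) mm, 80 to 170 g, lying flat on the desk, 10 mm above its underside. Two to four are there; None if absent.
- seal2 (a joint): How far the rubber seal at the tub's +x -y corner (tub frame x = +95, y = -98 mm: press the lid there, 9 mm in from both its edges) is pressed down, m: 0 (proud, may start up to 0.001) to 0.006 (fully seated, hard stop). It takes about 8 N and stays down.
- adapter2_mid (a point): Centre of a loose black power adapter (no cable), 70 (x) x 36 (y) x 20 (z) mm, 80 to 170 g, lying flat on the desk, 10 mm above its underside. Two to four are there; None if absent.
- seal3 (a joint): How far the rubber seal at the tub's +x +y corner (tub frame x = +95, y = +98 mm: press the lid there, 9 mm in from both its edges) is pressed down, m: 0 (proud, may start up to 0.001) to 0.006 (fully seated, hard stop). It takes about 8 N and stays down.
- adapter3_mid (a point): Centre of a loose black power adapter (no cable), 70 (x) x 36 (y) x 20 (z) mm, 80 to 170 g, lying flat on the desk, 10 mm above its underside. Two to four are there; None if absent.
- mouse: Bystander: white computer mouse, 100 x 58 x 30 mm; origin under its middle.
- carton: Bystander: small white carton, 110 x 80 x 50 mm; origin under its middle.
There are look-alikes about, which are no part of the job. What is shaped like the part that bears adapter3_mid but yellow is not meant.

How it is judged:
On the way, in this order (a step that is already met when the one before it is completed fails the run):
1. every adapter is in the tub (x of adapter0_mid in the frame of tub between -0.085 and 0.085 m and y of adapter0_mid in the frame of tub between -0.088 and 0.088 m and z of each of adapter0_mid, adapter1_mid, adapter2_mid, adapter3_mid in the frame of tub below 0.045 m and x of adapter1_mid in the frame of tub between -0.085 and 0.085 m and y of adapter1_mid in the frame of tub between -0.088 and 0.088 m and x of adapter2_mid in the frame of tub between -0.085 and 0.085 m and y of adapter2_mid in the frame of tub between -0.088 and 0.088 m and x of adapter3_mid in the frame of tub between -0.085 and 0.085 m and y of adapter3_mid in the frame of tub between -0.088 and 0.088 m), for 0.2 s.
2. the lid is on the tub, its plug in the mouth, and let go (x of lid_handle in the frame of tub between -0.008 and 0.008 m and y of lid_handle in the frame of tub between -0.008 and 0.008 m and z of lid_handle in the frame of tub below 0.108 m and contact force between lid and the fingers below 0.1 N), for 0.2 s.
3. the seal is pressed down at all four corners (value of joint each of seal0, seal1, seal2, seal3 above 0.0045 m and x of lid_handle in the frame of tub between -0.008 and 0.008 m and y of lid_handle in the frame of tub between -0.008 and 0.008 m and z of lid_handle in the frame of tub below 0.1 m), for 0.1 s.
4. the wedge stands in the slot, not yet home, and is let go (horizontal distance between wedge_head and slot below 0.012 m and angle between wedge_head's own z axis and vertical below 0.15 rad and z of wedge_head in the frame of tub between 0.102 and 0.145 m and contact force between wedge and the fingers below 0.1 N), for 0.2 s.
5. the tamper strikes the wedge while it is not home (horizontal distance between wedge_head and slot below 0.012 m and angle between wedge_head's own z axis and vertical below 0.15 rad and z of wedge_head in the frame of tub above 0.1 m and contact force between tamper and wedge above 1 N), for 0.02 s.
6. the tamper is lifted clear of the wedge, which is not yet home (horizontal distance between wedge_head and slot below 0.012 m and angle between wedge_head's own z axis and vertical below 0.15 rad and z of wedge_head in the frame of tub above 0.1 m and contact force between tamper and wedge below 0.01 N and horizontal distance between tamper_foot and wedge_head below 0.05 m), for 0.04 s.
7. a tap of the tamper finds the wedge fully home (horizontal distance between wedge_head and slot below 0.012 m and angle between wedge_head's own z axis and vertical below 0.15 rad and z of wedge_head in the frame of tub below 0.0975 m and contact force between tamper and wedge above 1 N), for 0.02 s.
At the end, for the whole second after the job is handed in: All adapters in the tub; lid on, every seal corner down at least 4.5 mm; wedge upright in the slot, head within 3.5 mm of the lock, keeper moved over 7 mm; tamper upright on its mat, within 35 mm of its middle; all released and at rest (all of step 1 and all of step 3 and horizontal distance between wedge_head and slot below 0.012 m and angle between wedge_head's own z axis and vertical below 0.15 rad and z of wedge_head in the frame of tub below 0.0975 m and value of joint keeper above 0.007 m and horizontal distance between tamper_foot and mat below 0.035 m and angle between tamper_foot's own z axis and vertical below 0.1 rad and height (world z) of tamper_foot below 0.009 m and linear speed of each of tamper, lid, wedge below 0.02 m/s); the robot touches nothing.
It fails at once if the mouse or the small carton is pushed more than 5 cm (distance of any of mouse, carton from where it was at the start of the episode above 0.05 m).
Of adapter0, adapter1, adapter2, adapter3 only 2 to 4 are there at a start; the rules pass over those that are not, and their reading is None.
At some moment in a run one of adapter0, adapter1, adapter2, adapter3 may be knocked a few centimetres aside while the robot is not near it.
It also fails if it takes over 210 s, if anything falls off the work surface, if the arm or the gripper's body presses on something with over 40 N, if the wrist force passes 120 N, or if a joint passes its speed limit or range.

### The arm

A 7-joint arm with a two-finger parallel gripper is mounted at the origin on the work surface. World frame = base frame: x ahead of the robot, y to its left, z up, the work surface at z = 0. Lengths are in m, angles in rad, forces in N, time in s.
With the tool pointing down it reaches from about 0.35 to 0.9 m from the base axis. Payload 8.1 kg.
Tool frame: the origin (TCP) lies on the centre line of the jaws, within the pads' length; the fingertips stand 17 mm ahead of it and the grasp point (between the pads) lies 2 mm behind it; z points along the fingers, y is the direction in which the jaws open and shut (so a half turn about z gives the same grasp; the last joint's range is limited). The gripper opens to 92 mm and grips with 3 to 60 N. Pads are 19 mm wide; open, the fingers measure 130 mm over their backs; the gripper's body (75 mm by 190 mm) begins 47 mm behind the grasp point.
Start: joints at [-1.247, 0.434, 0.025, 1.573, -0.012, 1.134, -0.075], TCP at [0.259, 0.569, 0.223] pointing down, gripper open.
Joint ranges: [-2.62, 2.62], [-0.44, 2.09], [-1.27, 1.32], [0.08, 2.57], [-1.32, 4.46], [0.12, 2], [-2.74, 2.74]. Speed limits (rad/s): [2.22, 2.22, 3.01, 3.01, 3.14, 3.14, 3.14].

### API

Orientations are given as a rotation vector (axis times angle).
In Python, from cell import arm gives the robot as it stands.
- The arm moves only by the shell command python3 -m creep 'ROWS' [FORCE]. ROWS is JSON, a list that holds one entry, the list of rows, each a list of 7 numbers: the shift along the world's x, y, z in cm, then the turn, a rotation vector about the world's x, y, z in degrees, then the opening, from -1 (shut) to 1 (fully open), so that 0 is half open. In form: [[[tx, ty, tz, ax, ay, az, jaw], ...]]. A call has 1 to 5 rows; each row is the pose to reach, as a shift and turn from the pose commanded when the call began; what a row does not reach only later rows make up. A row lasts 1/10 s, in which the tool goes at most 50 mm and 8.59 degrees, less where a joint would pass 70% of its speed; a pose out of reach is approached as far as the arm can. A call with a gripper value outside its range is refused whole. The fingers move at their own pace and stop on an object; FORCE is the grip in N (left out, the last holds). Time passes only in rows, so rows that repeat a pose let the fingers close. It gives the time, the measured TCP pose, the force and the opening at its end, in the units of the state.
- arm.observe(): the state, without advancing time (a new reading comes with each control period).
- arm.get_image(name): name is "scene" or "top" or "wrist"; returns the picture (384x512x3 uint8, red, green, blue); there is no depth.
- arm.camera_model(name): a dict with "vfov" (degrees; the focal length in pixels is half the picture's height over the tangent of half this angle, whatever the lens; pixels are square), "cx", "cy" (the principal point, pixels), "k1" (the pictures are not rectified: a ray, as slopes to the right and down, at radius r is drawn at 1 + k1 r^2 times it, then the intrinsics apply), "cam_to_world" (4x4, takes a point from camera to world coordinates); the wrist camera has in their place "T_tool_cam" (4x4, takes a point from camera to tool coordinates, whose origin is the TCP and whose axes are the flange's). Camera axes: x right, y down, z forward; pixel columns grow to the right and rows downward; lengths in m; the calibration is good to about 2 mm. A picture is of the moment at which its call begins: read the wrist's pose just before it. camera_model takes no time and is no camera call.
- arm.sign_off(): hands the job in, once; it reports no verdict.
The state is a dict: "clock": time; "joints": joint angles; "dq": joint speeds; "joint_efforts": joint torques, N m; "position": TCP position; "ee_rot": TCP orientation; "force": force on the tool from outside, world axes, zero at the start; "ft_torque": the same for the moment, N m; "width": opening from 0.0 (shut) to 1.0 (fully open).
Only numpy, scipy, OpenCV 4.12 (cv2) and the standard library are available. Lean on these libraries where they do the work, as an engineer would, in place of code of your own. Each camera call takes 0.05 s, during which the arm holds its last target.

## Working session

There is one attempt and no reset: what is moved stays moved. The work goes in short steps, Python scripts to look and compute and a shell command to move; the robot and the scene stay as the last step left them, time stands still between calls to the robot, and variables do not carry over. Pictures are saved under pics/ and viewed, and the job is handed in when it is done.

```bash
ls; mkdir -p pics; python3 - <<'E'
from cell import arm
import cv2,json
print(arm.observe())
for n in("scene","top","wrist"):
    im=arm.get_image(n); cv2.imwrite(f"pics/a_{n}.png",im[:,:,::-1])
    m=arm.camera_model(n); print(n,{k:(v.tolist() if hasattr(v,'tolist') else v) for k,v in m.items()})
E
```

```text
pics
{'clock': 0.0, 'joints': array([-1.24658242,  0.43518284,  0.02494694,  1.57408906, -0.01159597,
        1.13400256, -0.07509097]), 'dq': array([ 1.21953964e-04, -1.47823071e-03,  8.30742964e-04,  4.16691045e-04,
        7.59502879e-05,  1.71636295e-04,  9.74660462e-04]), 'joint_efforts': array([-9.25662462e-04, -6.67833567e+01,  9.84437875e-01, -3.14466190e+01,
       -6.06315164e-02,  4.25625255e-02,  1.19020106e-04]), 'position': array([0.25855983, 0.56844473, 0.22267273]), 'ee_rot': array([-6.65373053e-01, -3.07012188e+00,  2.39455679e-03]), 'force': array([ 0.01394264, -0.35711255, -0.05943149]), 'ft_torque': array([ 0.01824336, -0.03390371,  0.00055873]), 'width': 1.0006233874124517}
scene {'vfov': 56.73716782241482, 'cx': 249.79949607225046, 'cy': 188.2852293694365, 'k1': 0.026560546646022747, 'cam_to_world': [[0.8710928032950452, 0.4090528920102364, -0.2717959889064618, 0.8328077985481362], [0.4911183769502221, -0.7258272609518425, 0.48164045415737783, -0.47544087129150553], [-0.0002605174834754655, -0.553037538325571, -0.8331562958613665, 0.926666402458592], [0.0, 0.0, 0.0, 1.0]]}
top {'vfov': 49.64853556577455, 'cx': 260.6540310269048, 'cy': 191.76591419413802, 'k1': -0.12577544182871855, 'cam_to_world': [[-0.10331878231949317, -0.9685719547737337, 0.22626002219969157, 0.3396885594723218], [-0.9946482906689231, 0.10062936664179209, -0.02342025701525949, 0.025743389424771095], [-8.419861173966543e-05, -0.22746889676406204, -0.9737853428325638, 1.0982142965121342], [0.0, 0.0, 0.0, 1.0]]}
wrist {'vfov': 65.65700397373521, 'cx': 257.05830262135777, 'cy': 192.91725029892632, 'k1': -0.060965211616105214, 'T_tool_cam': [[0.0001864076196327947, -0.9626583152241709, -0.2707192888989575, 0.07264323761425853], [0.9999994189332095, -0.00010799869496192457, 0.0010725994229547511, 0.00047706825612725545], [-0.0010617840833141074, -0.270719331533675, 0.9626577357236152, -0.16212636137994343], [0.0, 0.0, 0.0, 1.0]]}
```

View pics/a_scene.png

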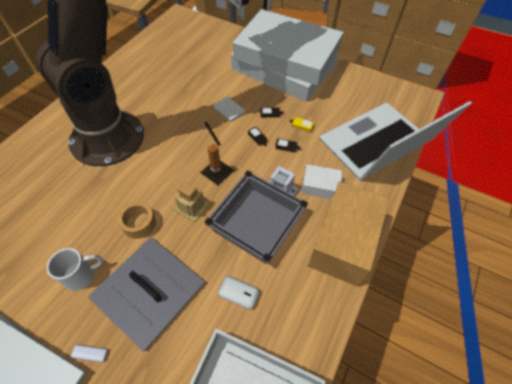

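View pics/a_top.png

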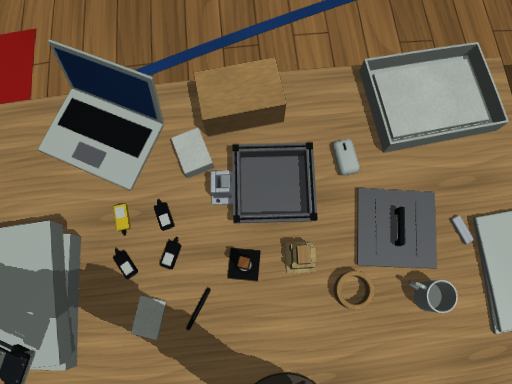

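View pics/a_wrist.png

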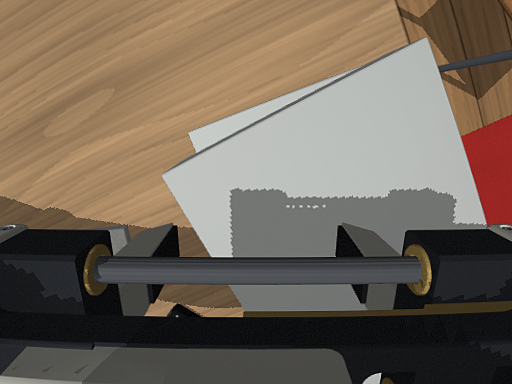

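The overview shows three black adapters (top image (164,214), (171,253), (125,263)), the yellow look-alike at (122,217), tub (273,182), lock (221,187), lid (397,228), rack with wedge (301,256), tamper on a dark mat (244,264), mouse (345,157) and carton (192,152). Next, enlarged crops.

```bash
cat > h.py <<'E'
from cell import arm
import cv2,numpy as np
from scipy.spatial.transform import Rotation as Ro
def model(n,st=None):
    m=arm.camera_model(n); f=192/np.tan(np.radians(m["vfov"])/2)
    K=np.array([[f,0,m["cx"]],[0,f,m["cy"]],[0,0,1.]])
    if n=="wrist":
        st=st or arm.observe(); T=np.eye(4); T[:3,:3]=Ro.from_rotvec(st["ee_rot"]).as_matrix(); T[:3,3]=st["position"]
        T=T@np.array(m["T_tool_cam"])
    else: T=np.array(m["cam_to_world"])
    return K,np.array([m["k1"],0,0,0.]),T
def px2w(M,px,z):
    K,d,T=M; p=np.asarray(px,float).reshape(-1,1,2)
    s=cv2.undistortPoints(p,K,d,).reshape(-1,2)
    r=np.c_[s,np.ones(len(s))]@T[:3,:3].T; t=(z-T[2,3])/r[:,2]
    return T[:3,3]+r*t[:,None]
def w2px(M,P):
    K,d,T=M; Ti=np.linalg.inv(T); P=np.asarray(P,float).reshape(-1,3)
    return cv2.projectPoints(P,Ti[:3,:3],Ti[:3,3],K,d)[0].reshape(-1,2)
def tri(M1,p1,M2,p2):
    rows=[];b=[]
    for M,p in((M1,p1),(M2,p2)):
        o=M[2][:3,3]; q=px2w(M,p,0)[0]; u=(q-o)/np.linalg.norm(q-o); A=np.eye(3)-np.outer(u,u); rows.append(A); b.append(A@o)
    return np.linalg.lstsq(np.vstack(rows),np.hstack(b),rcond=None)[0]
def pose():
    st=arm.observe(); R=Ro.from_rotvec(st["ee_rot"]).as_matrix()
    return st, np.degrees(np.arctan2(R[1,1],R[0,1]))%180, np.degrees(np.arccos(-R[2,2]))
def snap(n,name,crop=None,sc=1):
    st=arm.observe(); im=arm.get_image(n)[:,:,::-1].copy(); M=model(n,st)
    c=im if crop is None else im[crop[1]:crop[3],crop[0]:crop[2]]
    cv2.imwrite("pics/"+name,cv2.resize(c,None,fx=sc,fy=sc,interpolation=cv2.INTER_CUBIC)); return im,M
def show():
    st,yaw,tilt=pose(); print("t %.2f pos %s yawY %.1f tilt %.1f F %s T %s w %.3f"%(st["clock"],np.round(st["position"]*1000,1),yaw,tilt,np.round(st["force"],1),np.round(st["ft_torque"],2),st["width"]))
E
python3 - <<'E'
from h import *
im,M=snap("top","b_top1.png",(90,120,340,300),3.2)
im2,M2=snap("scene","b_sc1.png",(130,90,350,270),3.2)
im,M=snap("top","b_top2.png",(280,120,480,290),3.2)
hsv=cv2.cvtColor(im,cv2.COLOR_BGR2HSV)
mask=((im.max(2)<60)).astype(np.uint8)*255
n,l,s,c=cv2.connectedComponentsWithStats(mask)
for i in range(1,n):
    if s[i,4]>60: 
        ys,xs=np.where(l==i); r=cv2.minAreaRect(np.c_[xs,ys].astype(np.float32))
        print(s[i],np.round(c[i],1),r, np.round(px2w(M,c[i],0.02)[0],3))
E
```

```text
[464  45  41  77 976] [485.4  84.3] ((484.25860595703125, 84.39655303955078), (79.29190826416016, 15.041321754455566), 68.19859313964844) [ 0.85  -0.705  0.02 ]
[  54   48  103   71 2913] [107.8  83.4] ((105.09147644042969, 82.75883483886719), (120.19554138183594, 31.46750259399414), 20.772254943847656) [0.96  0.411 0.02 ]
[359  61  31  91 742] [373.9 107. ] ((373.5479736328125, 105.98568725585938), (91.67438507080078, 8.809894561767578), 73.37924194335938) [ 0.803 -0.346  0.02 ]
[373  76  20  62  94] [382.  105.2] ((382.466796875, 106.51055145263672), (63.88969802856445, 1.743714690208435), 72.4075698852539) [ 0.807 -0.371  0.02 ]
[  58   98   94   59 2614] [104.6 127.2] ((104.18965148925781, 127.2758560180664), (88.94806671142578, 30.82542610168457), 21.801406860351562) [0.823 0.42  0.02 ]
[ 232  143   85   80 1823] [281.1 178.6] ((274.01385498046875, 182.456298828125), (78.06427001953125, 83.07823181152344), 89.16968536376953) [ 0.621 -0.059  0.02 ]
[154 199  20  32 271] [162.7 213.7] ((162.60000610351562, 213.80001831054688), (30.990318298339844, 13.914020538330078), 71.565048217
[... 1070 characters left out ...]
 ]
[436 284  20  27 345] [446.4 296.9] ((446.0459899902344, 297.2214050292969), (18.148902893066406, 26.16214370727539), 4.969740867614746) [ 0.26  -0.453  0.02 ]
[186 288  24  43 219] [197.4 309. ] ((197.5000457763672, 308.5000305175781), (4.919349670410156, 46.957427978515625), 26.56505012512207) [0.303 0.191 0.02 ]
[414 288  17  21 216] [420.7 297.8] ((420.95294189453125, 298.7882080078125), (21.90997886657715, 13.666620254516602), 77.47119140625) [ 0.267 -0.383  0.02 ]
[  0 340  33  44 954] [ 13.8 363.2] ((16.0, 361.5), (32.0, 43.0), 0.0) [0.199 0.69  0.02 ]
[254 372  62  12 364] [279.4 378.5] ((284.5, 377.4999694824219), (60.99999237060547, 10.999998092651367), -0.0) [0.113 0.003 0.02 ]
```

View pics/b_top1.png

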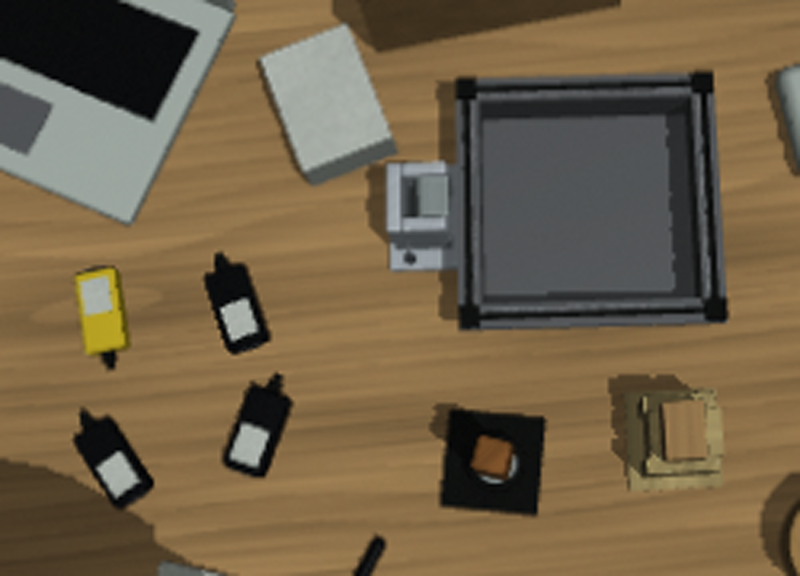

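View pics/b_sc1.png

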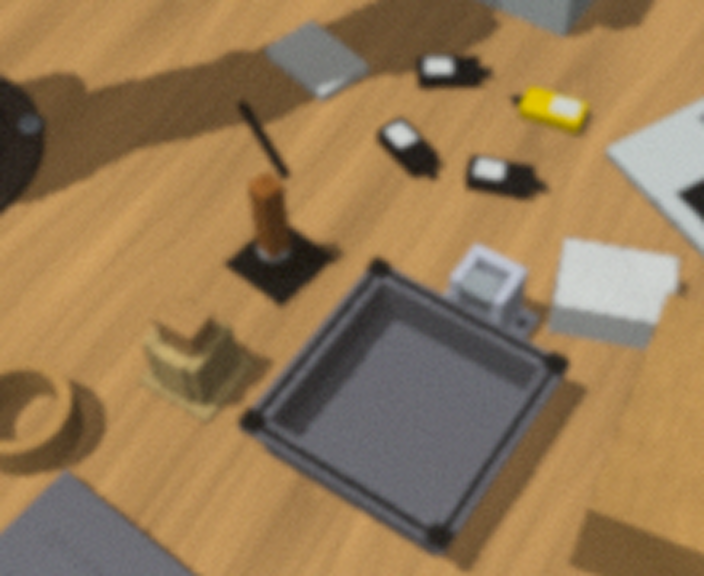

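View pics/b_top2.png

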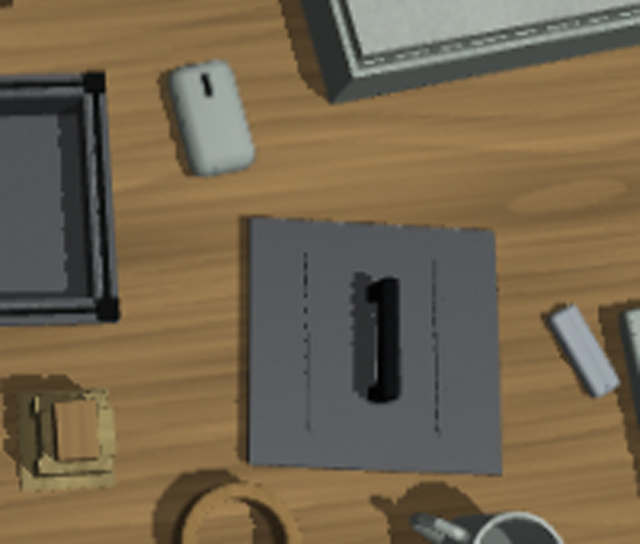

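Candidates for "black adapter": the black blocks at (163,214), (171,252), (124,262). Rejected: yellow block (122,217), black pen (198,308), dark mat (244,264), black lid handle (397,226). The close crop shows each of the three with a white label and a short nub, so the choice holds. Now I'll measure them.

```bash
cat > meas.py <<'E'
from h import *
def adapters(im,M,z=0.02,roi=(95,190,200,290)):
    S=6; x0,y0,x1,y1=roi
    c=cv2.resize(im[y0:y1,x0:x1],None,fx=S,fy=S,interpolation=cv2.INTER_CUBIC)
    m=(c.max(2)<75).astype(np.uint8)*255
    cs,_=cv2.findContours(m,cv2.RETR_EXTERNAL,cv2.CHAIN_APPROX_NONE); out=[]
    for k in cs:
        if cv2.contourArea(k)<200*S*S or cv2.contourArea(k)>900*S*S: continue
        f=np.zeros_like(m); cv2.drawContours(f,[k],-1,255,-1)
        f=cv2.morphologyEx(f,cv2.MORPH_OPEN,cv2.getStructuringElement(cv2.MORPH_ELLIPSE,(51,51)))
        k2,_=cv2.findContours(f,cv2.RETR_EXTERNAL,cv2.CHAIN_APPROX_NONE)
        k2=max(k2,key=cv2.contourArea).reshape(-1,2)
        w=px2w(M,(k2+.5)/S-.5+[x0,y0],z)[:,:2]
        r=cv2.minAreaRect((w*1000).astype(np.float32))
        (cx,cy),(a,b),ang=r
        if a<b: a,b,ang=b,a,ang+90
        kk=k.reshape(-1,2).mean(0)/S+[x0,y0]
        out.append((cx,cy,a,b,ang%180,kk)); 
    return out
E
python3 - <<'E'
from meas import *
im,M=snap("top","c.png")
for o in adapters(im,M): print("adapter c=(%.0f,%.0f) %0.fx%.0f long axis %.0f deg"%o[:5],o[5].round())
A=lambda p,o:np.array(p)/3.2+o-0.35
T=A([(467,88),(702,82),(716,311),(470,317)],[90,120])
w=px2w(M,T,0.063)[:,:2]; print("tub",w.round(4).tolist(),w.mean(0))
L=A([(250,218),(494,231),(500,473),(250,465)],[280,120])
w=px2w(M,L,0.018)[:,:2]; print("lid",w.round(4).tolist(),w.mean(0)); print([np.linalg.norm(w[i]-w[i-1]).round(4) for i in range(4)])
print("handle",px2w(M,A([(383,285),(386,400)],[280,120]),0.056))
print("wedge",px2w(M,A([(56,402),(97,400),(98,457),(57,460)],[280,120]),0.102))
print("tamper",px2w(M,A([(478,435),(513,440),(507,478),(472,472)],[90,120]),0.124))
print("mat",px2w(M,A([(450,409),(545,416),(537,515),(441,506)],[90,120]),0.004))
E
```

```text
adapter c=(436,373) 78x40 long axis 28 deg [117. 271.]
adapter c=(450,251) 75x40 long axis 155 deg [171. 253.]
adapter c=(553,263) 77x38 long axis 16 deg [163. 215.]
tub [[0.707, 0.054], [0.6923, -0.1391], [0.5016, -0.1252], [0.517, 0.0687]] [ 0.60448685 -0.03542406]
lid [[0.5746, -0.262], [0.5415, -0.4719], [0.3393, -0.4383], [0.3707, -0.2307]] [ 0.45650675 -0.35070851]
[np.float64(0.2063), np.float64(0.2125), np.float64(0.205), np.float64(0.2099)]
handle [[ 0.49984044 -0.35218047  0.056     ]
 [ 0.4076146  -0.33855391  0.056     ]]
wedge [[ 0.43094323 -0.07170798  0.102     ]
 [ 0.42914381 -0.10256393  0.102     ]
 [ 0.38685794 -0.09795707  0.102     ]
 [ 0.38795275 -0.06726726  0.102     ]]
tamper [[0.41909606 0.06833741 0.124     ]
 [0.41287965 0.04329039 0.124     ]
 [0.38598498 0.0503272  0.124     ]
 [0.39286048 0.07518391 0.124     ]]
mat [[0.45243189 0.09452803 0.004     ]
 [0.43873555 0.01737471 0.004     ]
 [0.35955967 0.03209127 0.004     ]
 [0.37461789 0.1088972  0.004     ]]
```

```bash
python3 -m creep '[[[9.5,-16,0,0,0,0,0.3],[9.5,-16,0,0,0,0,0.3],[9.5,-16,0,0,0,0,0.3],[9.5,-16,0,0,0,0,0.3],[9.5,-16,0,0,0,0,0.3]]]' 20
python3 -m creep '[[[9.5,-16,-4,0,0,0,0.3],[9.5,-16,-4,0,0,0,0.3],[9.5,-16,-4,0,0,0,0.3],[9.5,-16,-4,0,0,0,0.3],[9.5,-16,-4,0,0,0,0.3]]]'
python3 - <<'E'
from meas import *
show()
im,M=snap("wrist","d.png"); 
im,M=snap("top","d2.png",(90,180,230,300),4); 
for o in adapters(im,M): print("adapter c=(%.0f,%.0f) %0.fx%.0f long axis %.0f deg"%o[:5],o[5].round())
E
```

```text
clock: 0.85
position: [0.3576, 0.4035, 0.2238]
ee_rot: [0.677, 3.065, -0.002]
force: [-0.3, 0.3, 0.6]
width: 0.656
clock: 1.35
position: [0.4511, 0.2433, 0.1826]
ee_rot: [0.678, 3.067, -0.005]
force: [0.1, -0.1, -0.8]
width: 0.649
t 1.35 pos [451.1 243.3 182.6] yawY 65.1 tilt 0.2 F [ 0.1 -0.1 -0.8] T [ 0.   -0.   -0.01] w 0.649
adapter c=(552,263) 78x40 long axis 18 deg [163. 215.]
```

View pics/d.png

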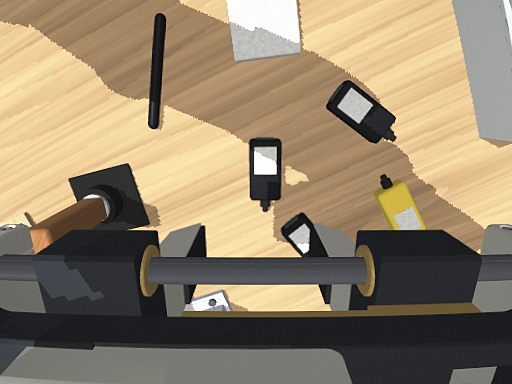

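```bash
python3 - <<'E'
from meas import *
im,M=snap("wrist","d3.png")
for p in [(265,168),(358,112),(298,234),(405,210),(265,200)]: print(p,px2w(M,p,0.02)[0].round(4))
for o in adapters(im,M,0.02,(230,70,410,215)): print("adapter c=(%.0f,%.0f) %0.fx%.0f long axis %.0f deg"%o[:5],o[5].round())
E
```

```text
(265, 168) [0.4439 0.2618 0.02  ]
(358, 112) [0.4296 0.3772 0.02  ]
(298, 234) [0.5326 0.265  0.02  ]
(405, 210) [0.5576 0.3912 0.02  ]
(265, 200) [0.4778 0.2466 0.02  ]
```

```bash
python3 - <<'E'
from meas import *
im,M=snap("wrist","d4.png",(230,120,310,220),6)
k=np.array([[250,140],[280,140],[280,200],[250,200]])
print(px2w(M,k,0.02).round(4))
top=model("top"); im2=arm.get_image("top")[:,:,::-1]
cv2.imwrite("pics/d5.png",cv2.resize(im2[190:290,100:250],None,fx=5,fy=5))
E
```

```text
[[0.4085 0.2609 0.02  ]
 [0.422  0.2905 0.02  ]
 [0.4845 0.2636 0.02  ]
 [0.4703 0.2323 0.02  ]]
```

View pics/d4.png

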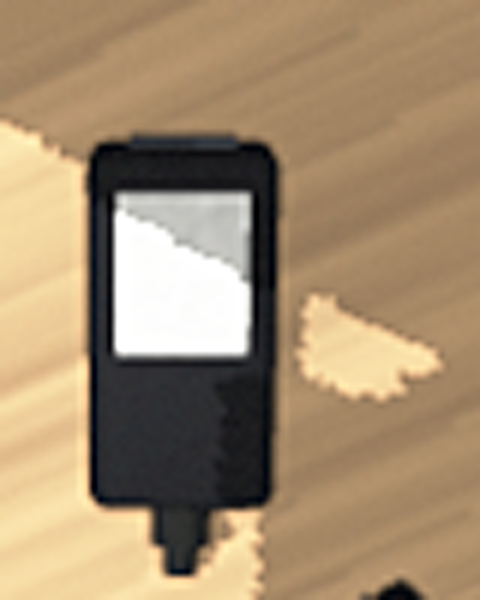

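View pics/d5.png

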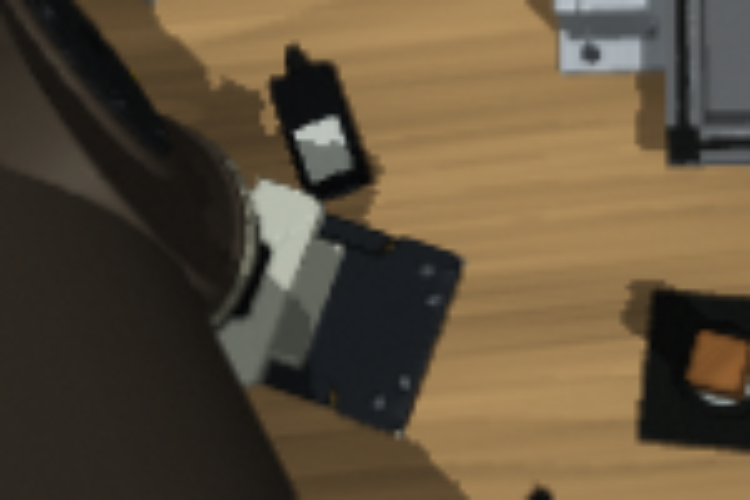

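The close crop confirms the chosen black adapter B at wrist pixel (261,174), which agrees with the top view (0.450, 0.252). Descending to grip it.

```bash
python3 -m creep '[[[-0.1,1,-8,0,0,0,0.3],[-0.1,1,-12,0,0,0,0.3],[-0.1,1,-16,0,0,0,0.3],[-0.1,1,-16.2,0,0,0,0.3],[-0.1,1,-16.2,0,0,0,0.3]]]' 20
python3 -m creep '[[[0,0,0,0,0,0,-1],[0,0,0,0,0,0,-1],[0,0,0,0,0,0,-1],[0,0,0,0,0,0,-1],[0,0,0,0,0,0,-1]]]' 20
python3 -m creep '[[[0,0,4,0,0,0,-1],[0,0,8,0,0,0,-1],[0,0,12,0,0,0,-1],[0,0,12,0,0,0,-1],[0,0,12,0,0,0,-1]]]' 20
python3 - <<'E'
from meas import *
show(); snap("wrist","e.png")
E
```

```text
clock: 2.1
position: [0.4463, 0.2593, 0.0204]
ee_rot: [-0.662, -3.068, 0.004]
force: [0.8, 0.1, 0.3]
width: 0.648
clock: 2.6
position: [0.4481, 0.2591, 0.0222]
ee_rot: [0.666, 3.069, 0.002]
force: [-0.1, 0.2, 0.2]
width: 0.265
clock: 3.1
position: [0.4482, 0.2593, 0.1425]
ee_rot: [0.665, 3.069, 0.003]
force: [-0.6, 0.3, 0.3]
width: 0.006
t 3.10 pos [448.2 259.3 142.5] yawY 65.5 tilt 0.1 F [-0.6  0.3  0.3] T [-0.04 -0.02 -0.05] w 0.006
```

View pics/e.png

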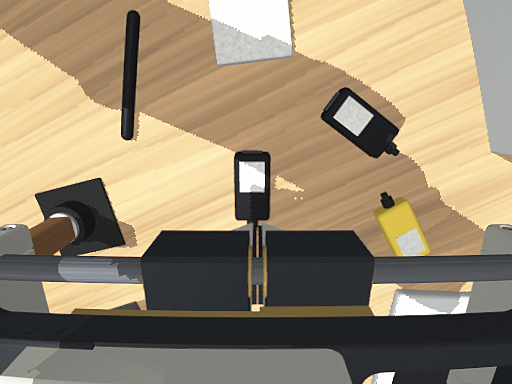

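```bash
python3 - <<'E'
from meas import *
show()
im,M=snap("wrist","e2.png",(210,130,310,290),4); p=arm.observe()["position"]
print(w2px(M,[[p[0],p[1],0.02],[p[0],p[1],p[2]-.017],[.45,.252,.02]]).round())
print(px2w(M,[(237,158),(270,158),(268,219),(237,219)],.02).round(4))
im,M=snap("scene","e3.png",(180,60,340,180),5);print(w2px(M,[[p[0],p[1],0.02],[p[0],p[1],p[2]-.017],[.45,.252,.02]]).round())
E
```

```text
t 3.15 pos [447.5 258.8 141.4] yawY 65.5 tilt 0.0 F [-0.3  0.1 -0.3] T [-0.02 -0.    0.06] w 0.008
[[256. 186.]
 [255. 225.]
 [251. 191.]]
[[0.4147 0.2535 0.02  ]
 [0.4278 0.2823 0.02  ]
 [0.4839 0.2553 0.02  ]
 [0.4709 0.2267 0.02  ]]
[[257. 133.]
 [258. 110.]
 [257. 134.]]
```

View pics/e2.png

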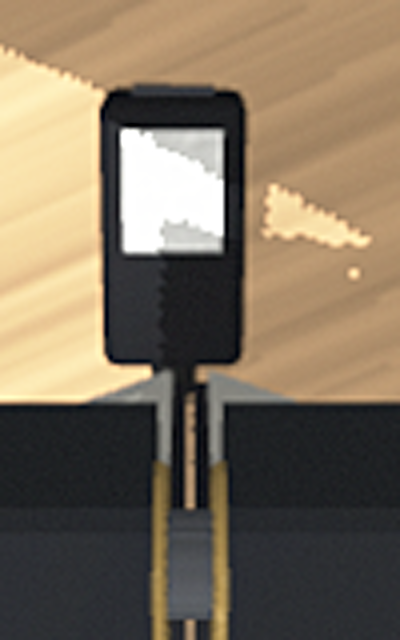

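View pics/e3.png

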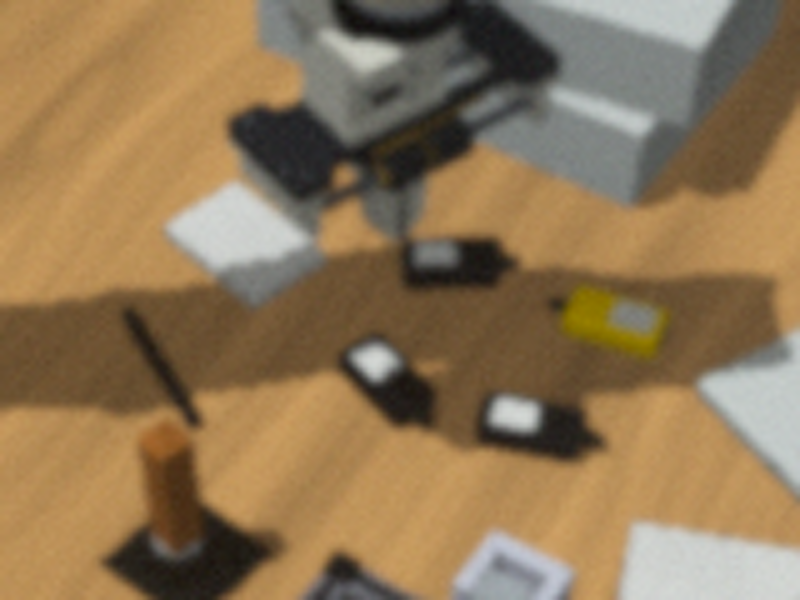

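```bash
python3 -m creep '[[[0.2,-0.5,0,0,0,0,0.3],[0.2,-0.5,0,0,0,0,0.3],[0.2,-0.5,0,0,0,0,0.3],[0.2,-0.5,0,0,0,0,0.3],[0.2,-0.5,0,0,0,0,0.3]]]' 20
python3 -m creep '[[[0,0,-3,0,0,0,0.3],[0,0,-6,0,0,0,0.3],[0,0,-9,0,0,0,0.3],[0,0,-12.2,0,0,0,0.3],[0,0,-12.2,0,0,0,0.3]]]' 20
python3 - <<'E'
from meas import *
show(); snap("wrist","f.png",(130,100,400,290),2.8)
E
for i in 1; do python3 -m creep '[[[0,0,0,0,0,0,-1],[0,0,0,0,0,0,-1],[0,0,0,0,0,0,-1]]]' 20; done
python3 - <<'E'
from meas import *
show(); snap("wrist","f2.png",(130,100,400,290),2.8)
E
```

```text
clock: 3.75
position: [0.4497, 0.254, 0.1413]
ee_rot: [-0.665, -3.07, 0.0]
force: [-0.7, 0.9, 0.0]
width: 0.388
clock: 4.25
position: [0.4474, 0.2526, 0.0163]
ee_rot: [-0.664, -3.066, 0.007]
force: [-0.3, 0.8, 0.4]
width: 0.65
t 4.25 pos [447.4 252.6  16.3] yawY 65.6 tilt 0.4 F [-0.3  0.8  0.4] T [-0.05  0.07  0.02] w 0.650
clock: 4.6
position: [0.4506, 0.2545, 0.0209]
ee_rot: [0.665, 3.069, 0.003]
force: [-0.2, -0.8, 0.0]
width: 0.437
t 4.60 pos [450.6 254.5  20.9] yawY 65.5 tilt 0.1 F [-0.2 -0.8  0. ] T [-0.02 -0.01  0.01] w 0.437
```

View pics/f2.png

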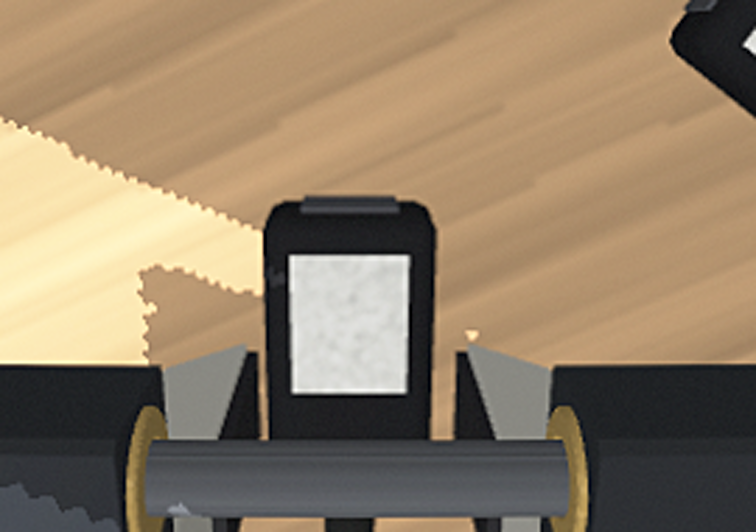

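View pics/f.png

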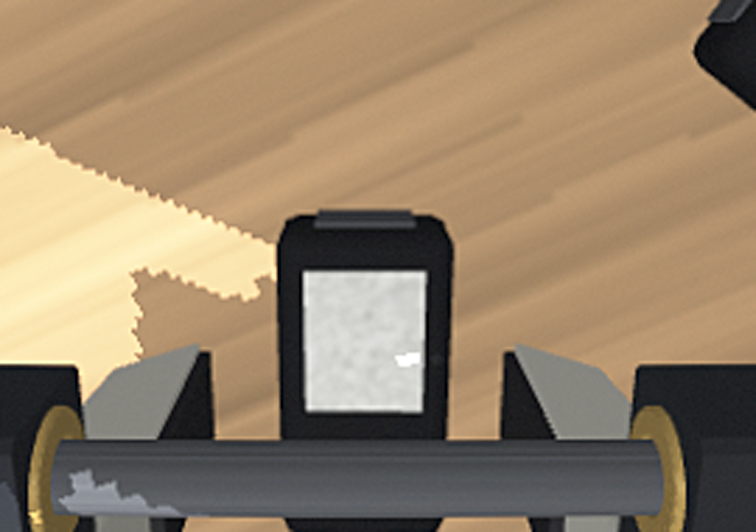

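```bash
python3 -m creep '[[[0,0,0,0,0,0,-1],[0,0,0,0,0,0,-1]]]' 20; python3 -m creep '[[[0,0,0,0,0,0,-1],[0,0,0,0,0,0,-1]]]' 20
python3 - <<'E'
from meas import *
show(); snap("wrist","f3.png",(130,100,400,290),2.8)
E
```

```text
clock: 4.85
position: [0.4499, 0.2541, 0.0198]
ee_rot: [0.665, 3.07, 0.001]
force: [0.7, 0.4, 0.6]
width: 0.225
clock: 5.05
position: [0.4497, 0.254, 0.0195]
ee_rot: [0.665, 3.07, 0.0]
force: [-0.6, -0.0, -0.1]
width: 0.042
t 5.05 pos [449.7 254.   19.5] yawY 65.5 tilt 0.0 F [-0.6 -0.  -0.1] T [-0.02  0.03 -0.05] w 0.042
```

View pics/f3.png

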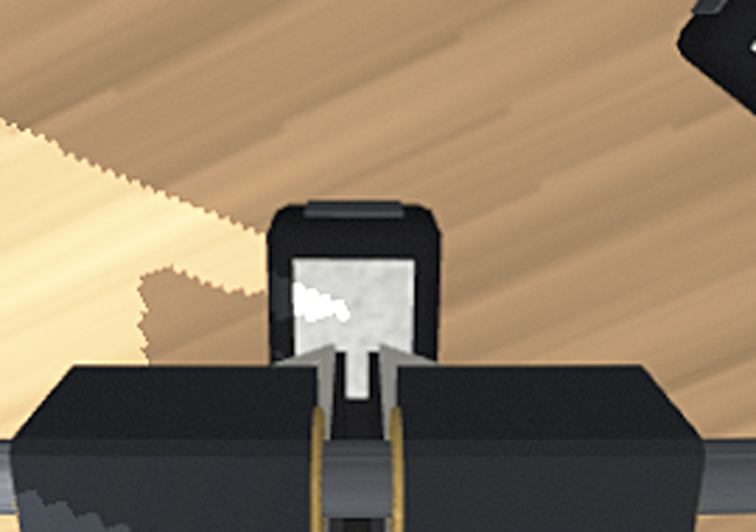

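```bash
python3 -m creep '[[[0,0,-0.2,0,0,0,-1],[0,0,-0.2,0,0,0,-1]]]' 20; python3 - <<'E'
from meas import *
show(); im,M=snap("scene","g.png",(220,90,320,180),7);p=arm.observe()["position"]
q=w2px(M,[[p[0],p[1],p[2]-.017],[p[0],p[1],p[2]]]);print(q.round(1))
im,M=snap("wrist","g2.png"); print(w2px(M,[[p[0],p[1],p[2]-.017],[p[0],p[1],p[2]]]).round())
E
```

```text
clock: 5.3
position: [0.4496, 0.2538, 0.0172]
ee_rot: [-0.665, -3.07, 0.001]
force: [-0.2, 0.5, -0.0]
width: 0.009
t 5.30 pos [449.6 253.8  17.2] yawY 65.5 tilt 0.0 F [-0.2  0.5 -0. ] T [ 0.02  0.03 -0.05] w 0.009
[[256.9 137.9]
 [257.  134.6]]
[[256. 226.]
 [256. 237.]]
```

View pics/g.png

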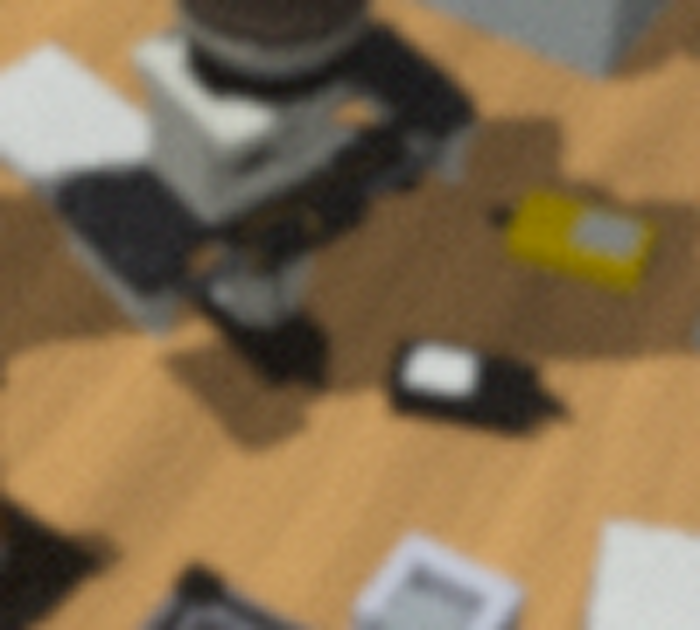

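View pics/g2.png

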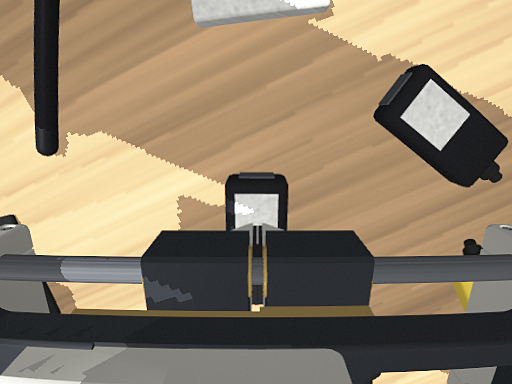

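```bash
cat > lab.py <<'E'
from meas import *
import sys,pickle
def labels(im,y1=225):
    g=cv2.resize(im[:y1],None,fx=4,fy=4,interpolation=cv2.INTER_CUBIC); h=cv2.cvtColor(g,cv2.COLOR_BGR2HSV)
    m=((h[...,1]<40)&(h[...,2]>120)).astype(np.uint8)*255
    cs,_=cv2.findContours(m,cv2.RETR_EXTERNAL,cv2.CHAIN_APPROX_NONE)
    o=[]
    for k in cs:
        r=cv2.minAreaRect(k)
        if 150*16<cv2.contourArea(k)<3000*16 and cv2.contourArea(k)>.85*r[1][0]*r[1][1]: o.append((np.array(r[0])/4-.375,np.array(r[1])/4))
    return o
E
python3 - <<'E'
from lab import *
im,M=snap("wrist","h1.png")
for c,s in labels(im): print(c.round(1),s.round(1))
pickle.dump((labels(im),M),open("l1.pkl","wb"))
E
python3 -m creep '[[[0,0,5,0,0,0,-1],[0,0,10,0,0,0,-1],[0,0,10,0,0,0,-1],[0,0,10,0,0,0,-1]]]' 20
python3 - <<'E'
from lab import *
show()
im,M=snap("wrist","h2.png")
l1,M1=pickle.load(open("l1.pkl","rb"))
for c,s in labels(im):
    print(c.round(1),s.round(1))
    for c1,s1 in l1: print("   ",c1.round(),tri(M1,c1,M,c).round(4), px2w(M,c,.02)[0].round(3),px2w(M1,c1,.02)[0].round(3))
E
```

```text
[255.9 208.9] [31. 44.]
[434.9 114.3] [54.1 49.4]
clock: 5.85
position: [0.4504, 0.2545, 0.1187]
ee_rot: [0.665, 3.068, 0.004]
force: [0.0, 0.3, -0.4]
width: 0.005
t 5.85 pos [450.4 254.5 118.7] yawY 65.5 tilt 0.2 F [ 0.   0.3 -0.4] T [-0.    0.01  0.  ] w 0.005
[255.  177.5] [33.2 28.2]
    [256. 209.] [ 0.4476  0.2547 -0.0278] [0.438 0.259 0.02 ] [0.433 0.261 0.02 ]
    [435. 114.] [0.3912 0.2772 0.1936] [0.438 0.259 0.02 ] [0.424 0.37  0.02 ]
[366.  111.5] [34.6 30.2]
    [256. 209.] [0.3795 0.2955 0.2334] [0.424 0.37  0.02 ] [0.433 0.261 0.02 ]
    [435. 114.] [0.4243 0.3699 0.0202] [0.424 0.37  0.02 ] [0.424 0.37  0.02 ]
```

```bash
python3 - <<'E'
from lab import *
def mk(pos,rv): return model("wrist",{"position":np.array(pos),"ee_rot":np.array(rv)})
Md=mk([.4511,.2433,.1826],[.678,3.067,-.005]); Me=mk([.4475,.2588,.1414],[.665,3.069,.003]); Mf=mk([.4474,.2526,.0163],[-.664,-3.066,.007])
print(tri(Md,(260.4,165.7),Mf,(260.2,221.8)),tri(Me,(253,177.75),Mf,(260.2,221.8)),tri(Md,(260.4,165.7),Me,(253,177.75)))
# label sizes -> px size at f
for M,c,n in((Md,(260.4,165.7),"d"),(Mf,(260.2,221.8),"f")):
    for z in(0,.01,.02): 
        a,b=px2w(M,[(c[0]-10,c[1]),(c[0]+10,c[1])],z); print(n,z,np.linalg.norm(a-b)/20)
E
```

```text
[ 0.44779307  0.2524887  -0.0096764 ] [0.43931143 0.2591524  0.01754899] [ 0.47046181  0.24186365 -0.14093809]
d 0 0.0011737110696564414
d 0.01 0.001139654449660042
d 0.02 0.0011055978296636425
f 0 0.0006406917053384178
f 0.01 0.0006048330644727535
f 0.02 0.0005689744236070917
```

```bash
python3 -m creep '[[[0,0,-5,0,0,0,-1],[0,0,-9.5,0,0,0,-1],[0,0,-10,0,0,0,-1],[0,0,-10.2,0,0,0,-1],[0,0,-10.2,0,0,0,-1]]]' 20
for i in 1; do python3 -m creep '[[[0,0,-0.2,0,0,0,-1],[0,0,-0.2,0,0,0,-1]]]' 20; done
python3 -c "
from meas import *
show(); snap('wrist','i.png'); snap('scene','i2.png',(220,90,320,180),7)"
```

```text
clock: 6.4
position: [0.4497, 0.2542, 0.0168]
ee_rot: [-0.666, -3.07, -0.001]
force: [-8.4, -2.5, 37.8]
width: 0.001
clock: 6.6
position: [0.4498, 0.2542, 0.0165]
ee_rot: [-0.666, -3.07, -0.002]
force: [-13.6, -6.6, 66.7]
width: 0.004
t 6.60 pos [449.8 254.2  16.5] yawY 65.5 tilt 0.1 F [-13.6  -6.6  66.7] T [-1.62  3.16  0.04] w 0.004
```

View pics/i.png

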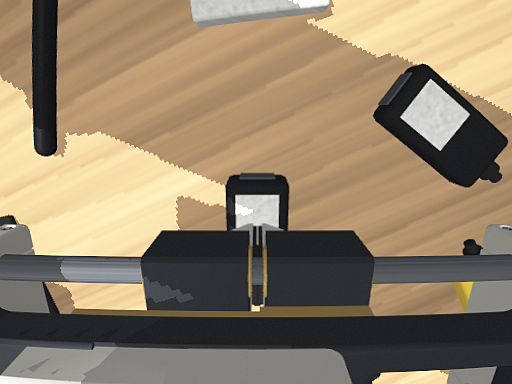

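```bash
python3 -m creep '[[[0,0,3,0,0,0,-1],[0,0,3,0,0,0,-1],[-2.5,-5.5,3,0,0,0,-1],[-2.5,-5.5,3,0,0,0,-1],[-2.5,-5.5,0.5,0,0,0,-1]]]' 20
python3 -m creep '[[[0,0,0,0,0,0,-1],[0,0,0,0,0,0,-1]]]' 20
python3 -c "
from meas import *
show(); snap('wrist','j.png'); snap('scene','j2.png',(200,70,320,180),6)"
```

```text
clock: 7.2
position: [0.4242, 0.1966, 0.0189]
ee_rot: [0.67, 3.069, -0.001]
force: [0.2, 0.4, -0.6]
width: 0.007
clock: 7.4
position: [0.4238, 0.1984, 0.0177]
ee_rot: [-0.665, -3.068, 0.003]
force: [-0.2, 0.4, 0.4]
width: 0.004
t 7.40 pos [423.8 198.4  17.7] yawY 65.5 tilt 0.2 F [-0.2  0.4  0.4] T [ 0.02 -0.03 -0.01] w 0.004
```

View pics/j2.png

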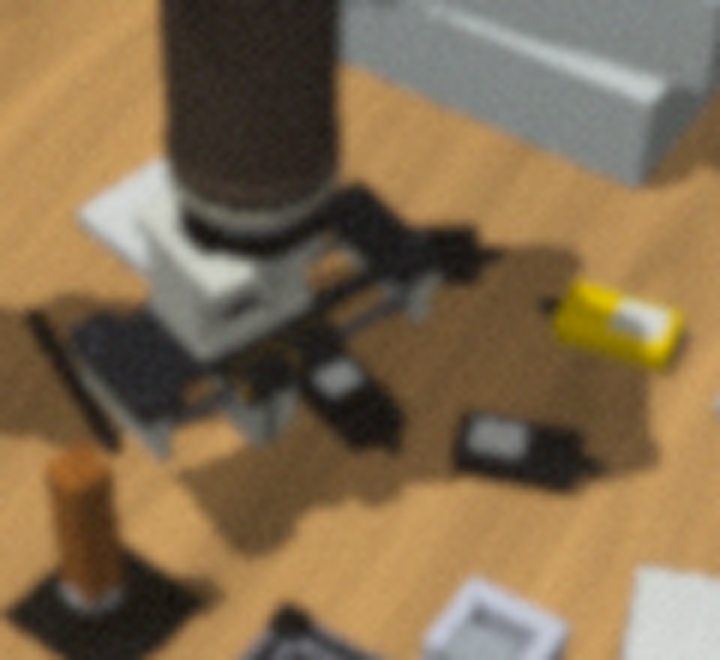

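View pics/j.png

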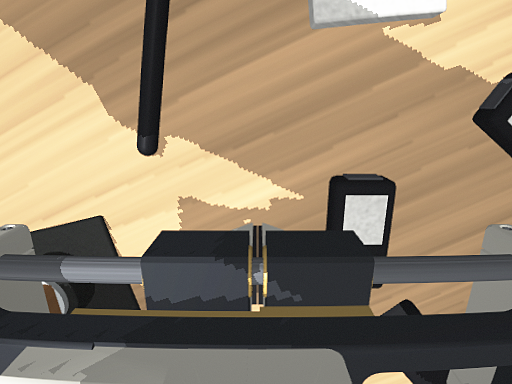

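```bash
python3 -m creep '[[[0,0,-0.3,0,0,0,-1],[0,0,-0.3,0,0,0,-1],[0,0,-0.3,0,0,0,-1]]]' 20
python3 -c "
from meas import *
show(); p=arm.observe()['position']; M=model('scene'); print(w2px(M,[[p[0],p[1],p[2]-.017],[p[0],p[1],p[2]]]))"
```

```text
clock: 7.8
position: [0.4248, 0.1991, 0.0156]
ee_rot: [0.665, 3.07, 0.0]
force: [0.0, -1.1, -0.9]
width: 0.004
t 7.80 pos [424.8 199.1  15.6] yawY 65.6 tilt 0.0 F [ 0.  -1.1 -0.9] T [0.   0.   0.05] w 0.004
[[242.77961516 146.14588803]
 [242.69464942 142.84473335]]
```

```bash
python3 -m creep '[[[0,0,-0.7,0,0,0,-1],[0,0,-1.2,0,0,0,-1],[0,0,-1.2,0,0,0,-1]]]' 20
python3 -m creep '[[[0,0,-0.2,0,0,0,-1],[0,0,-0.2,0,0,0,-1]]]' 20
python3 -m creep '[[[0,0,-0.2,0,0,0,-1],[0,0,-0.2,0,0,0,-1]]]' 20
```

```text
clock: 8.1
position: [0.4242, 0.1986, 0.0026]
ee_rot: [-0.665, -3.069, 0.001]
force: [-0.5, -1.0, -0.4]
width: 0.008
clock: 8.3
position: [0.4246, 0.1988, 0.0012]
ee_rot: [-0.666, -3.07, 0.0]
force: [-0.1, -0.3, -0.7]
width: 0.005
clock: 8.5
position: [0.4247, 0.1989, -0.0007]
ee_rot: [0.665, 3.07, 0.0]
force: [0.4, 0.1, 0.4]
width: 0.005
```

```bash
python3 -m creep '[[[0,0,-0.2,0,0,0,-1],[0,0,-0.2,0,0,0,-1]]]' 20
python3 -m creep '[[[0,0,-0.15,0,0,0,-1],[0,0,-0.15,0,0,0,-1]]]' 20
python3 - <<'E'
from meas import *
show(); snap('wrist','k.png',(150,100,360,300),3)
E
```

```text
clock: 8.7
position: [0.4247, 0.1989, -0.0027]
ee_rot: [-0.665, -3.07, 0.0]
force: [0.2, -0.0, -0.2]
width: 0.011
clock: 8.9
position: [0.4248, 0.199, -0.0031]
ee_rot: [0.666, 3.07, 0.001]
force: [-4.9, -2.3, 20.3]
width: 0.002
t 8.90 pos [424.8 199.   -3.1] yawY 65.5 tilt 0.0 F [-4.9 -2.3 20.3] T [-0.48  1.    0.05] w 0.002
```

View pics/k.png

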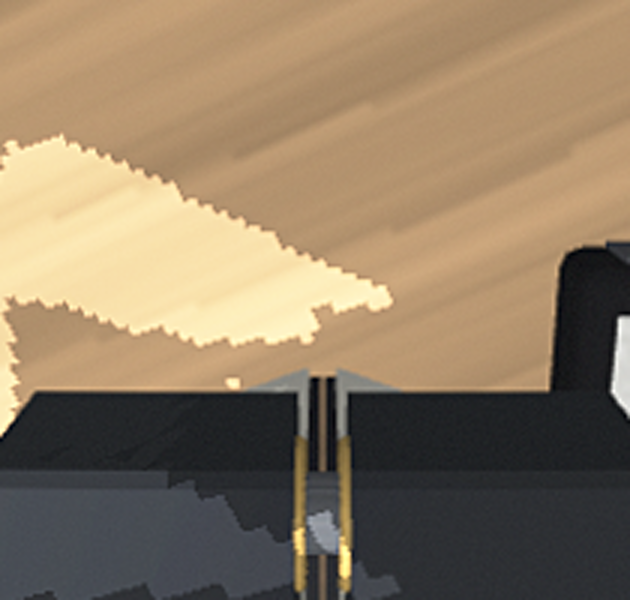

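Fingertips touch the desk at a reported TCP z of -3 mm. They are 20 mm higher than documented, so I'll work with tip z = reported z + 3 mm. Regripping B.

```bash
python3 -m creep '[[[0,0,5,0,0,0,0.3],[0,0,5,0,0,0,0.3],[2.5,5.5,5,0,0,0,0.3],[2.5,5.5,5,0,0,0,0.3],[2.5,5.5,5,0,0,0,0.3]]]' 25
python3 -m creep '[[[0,0,0,0,0,0,0.3],[0,0,0,0,0,0,0.3],[0,0,0,0,0,0,0.3],[0,0,0,0,0,0,0.3]]]' 25
python3 - <<'E'
from meas import *
show(); snap('wrist','l.png',(130,100,400,290),2.8)
E
```

```text
clock: 9.45
position: [0.4504, 0.2565, 0.046]
ee_rot: [0.661, 3.07, 0.003]
force: [-0.1, -0.4, -0.7]
width: 0.39
clock: 9.85
position: [0.4496, 0.2532, 0.0459]
ee_rot: [-0.667, -3.07, 0.0]
force: [-0.0, -0.4, -0.1]
width: 0.649
t 9.85 pos [449.6 253.2  45.9] yawY 65.5 tilt 0.0 F [-0.  -0.4 -0.1] T [ 0.03 -0.03  0.01] w 0.649
```

View pics/l.png

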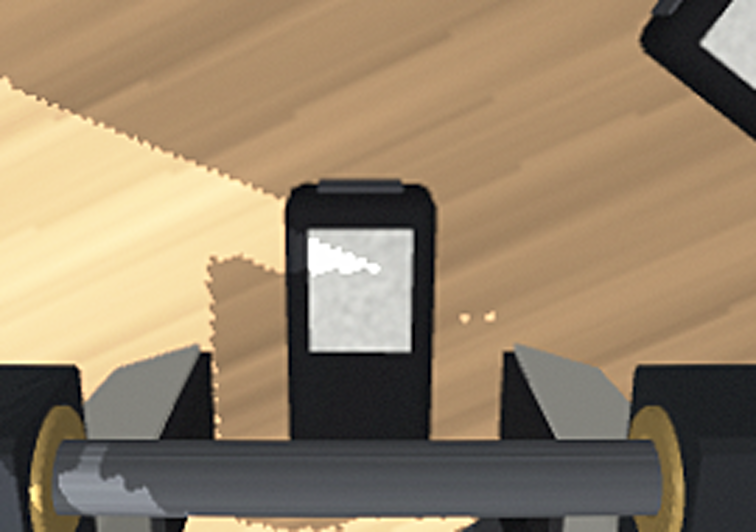

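```bash
python3 -m creep '[[[0,0,-3,0,0,0,0.3],[0,0,-4.5,0,0,0,0.3],[0,0,-4.5,0,0,0,0.3],[0,0,-4.5,0,0,0,-1],[0,0,-4.5,0,0,0,-1]]]' 25
python3 -m creep '[[[0,0,0,0,0,0,-1],[0,0,0,0,0,0,-1],[0,0,0,0,0,0,-1],[0,0,0,0,0,0,-1]]]' 25
python3 -m creep '[[[0,0,4,0,0,0,-1],[0,0,8,0,0,0,-1],[0,0,12,0,0,0,-1],[0,0,12,0,0,0,-1],[0,0,12,0,0,0,-1]]]' 25
python3 - <<'E'
from meas import *
show()
E
```

```text
clock: 10.4
position: [0.4503, 0.2542, 0.0018]
ee_rot: [0.666, 3.069, 0.001]
force: [0.5, -0.2, 0.8]
width: 0.519
clock: 10.8
position: [0.4502, 0.2542, 0.0017]
ee_rot: [0.665, 3.069, 0.002]
force: [-1.0, 0.3, 6.8]
width: 0.389
clock: 11.3
position: [0.4501, 0.2543, 0.1217]
ee_rot: [0.665, 3.069, 0.003]
force: [-0.5, -0.4, -2.0]
width: 0.389
t 11.30 pos [450.1 254.3 121.7] yawY 65.6 tilt 0.1 F [-0.5 -0.4 -2. ] T [-0.04  0.04  0.05] w 0.389
```

```bash
python3 -m creep '[[[3,-5,0,0,0,8,-1],[5,-9.5,0,0,0,16,-1],[6,-14,0,0,0,20,-1],[7.5,-18.5,0,0,0,20,-1],[9,-23,0,0,0,20,-1]]]' 25
python3 -m creep '[[[1,-4.6,0,0,0,0,-1],[2,-9.2,0,0,0,0,-1],[2,-9.2,0,0,0,0,-1],[2,-9.2,0,0,0,0,-1]]]' 25
python3 - <<'E'
from meas import *
show(); snap('wrist','m.png'); im,M=snap("top","m2.png")
for o in adapters(im,M): print("adapter c=(%.0f,%.0f) %0.fx%.0f long axis %.0f deg"%o[:5],o[5].round())
E
```

```text
clock: 11.8
position: [0.5385, 0.0227, 0.1192]
ee_rot: [-0.121, -3.136, 0.001]
force: [1.7, 0.7, -1.1]
width: 0.392
clock: 12.2
position: [0.5583, -0.0687, 0.1191]
ee_rot: [-0.127, -3.136, 0.0]
force: [-0.8, 0.9, -1.8]
width: 0.389
t 12.20 pos [558.3 -68.7 119.1] yawY 85.3 tilt 0.2 F [-0.8  0.9 -1.8] T [0.05 0.02 0.  ] w 0.389
adapter c=(436,373) 77x38 long axis 30 deg [124. 263.]
adapter c=(553,263) 77x39 long axis 14 deg [164. 215.]
```

View pics/m.png

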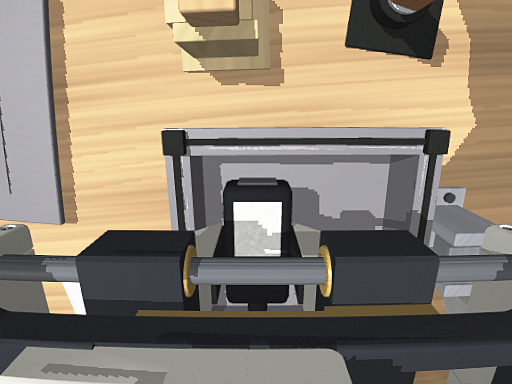

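View pics/m2.png

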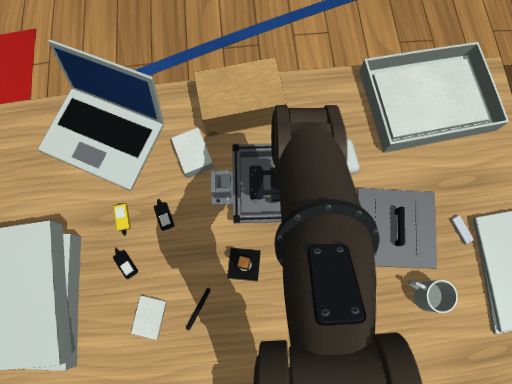

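```bash
python3 - <<'E'
from meas import *
im,M=snap('wrist','n.png'); print(px2w(M,[(174,142),(438,142)],.064).round(4))
E
python3 -m creep '[[[0,0.1,-4,0,0,0,-1],[0,0.1,-8,0,0,0,-1],[0,0.1,-10.5,0,0,0,-1],[0,0.1,-10.5,0,0,0,-1]]]' 25
python3 -m creep '[[[0,0,0,0,0,0,-0.05],[0,0,0,0,0,0,-0.05],[0,0,0,0,0,0,-0.05],[0,0,0,0,0,0,-0.05]]]' 25
python3 -m creep '[[[0,0,4,0,0,0,-0.05],[0,0,8,0,0,0,-0.05],[0,0,13,0,0,0,-0.05],[0,0,13,0,0,0,-0.05]]]' 25
python3 - <<'E'
from meas import *
show(); snap('wrist','o.png')
E
```

```text
[[ 0.5041 -0.1218  0.064 ]
 [ 0.5184  0.073   0.064 ]]
clock: 12.75
position: [0.5565, -0.0642, 0.0126]
ee_rot: [-0.118, -3.133, -0.001]
force: [-0.9, -0.0, -0.9]
width: 0.391
clock: 13.15
position: [0.5604, -0.0662, 0.0172]
ee_rot: [0.122, 3.137, 0.0]
force: [-1.2, 0.4, -0.6]
width: 0.474
clock: 13.55
position: [0.5636, -0.0667, 0.1531]
ee_rot: [0.123, 3.128, 0.0]
force: [0.5, -0.8, -0.3]
width: 0.475
t 13.55 pos [563.6 -66.7 153.1] yawY 85.5 tilt 0.7 F [ 0.5 -0.8 -0.3] T [-0.05 -0.01 -0.  ] w 0.475
```

View pics/o.png

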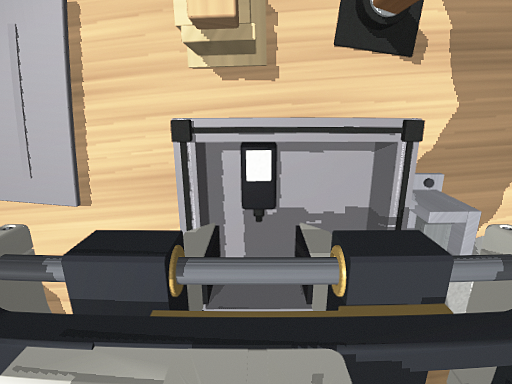

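```bash
python3 -m creep '[[[0,4.5,0,0,0,4,0.2],[0,9,0,0,0,8,0.2],[-0.3,13.5,0,0,0,12,0.2],[-0.5,18,0,0,0,16,0.2],[-0.8,22.5,0,0,0,19.5,0.2]]]' 25
python3 -m creep '[[[0,5,0,0,0,0,0.2],[0,10.3,-2,0,0,0,0.2],[0,10.3,-5,0,0,0,0.2],[0,10.3,-5,0,0,0,0.2],[0,10.3,-5,0,0,0,0.2]]]' 25
python3 - <<'E'
from lab import *
show(); im,M=snap('wrist','p.png')
for c,s in labels(im,240): print(c.round(1),s.round(1),px2w(M,c,.02)[0].round(4))
E
```

```text
clock: 14.1
position: [0.5506, 0.1603, 0.1453]
ee_rot: [0.415, -3.113, 0.0]
force: [0.2, 1.2, -0.2]
width: 0.596
clock: 14.6
position: [0.5508, 0.2605, 0.0952]
ee_rot: [0.41, -3.112, 0.003]
force: [0.8, -0.3, -0.1]
width: 0.599
t 14.60 pos [550.8 260.5  95.2] yawY 105.0 tilt 0.2 F [ 0.8 -0.3 -0.1] T [0.08 0.04 0.04] w 0.599
[261.5 190.2] [36.2 30.2] [0.5421 0.2623 0.02  ]
[436.1  82.9] [43.3 31.9] [0.424  0.3702 0.02  ]
```

View pics/p.png

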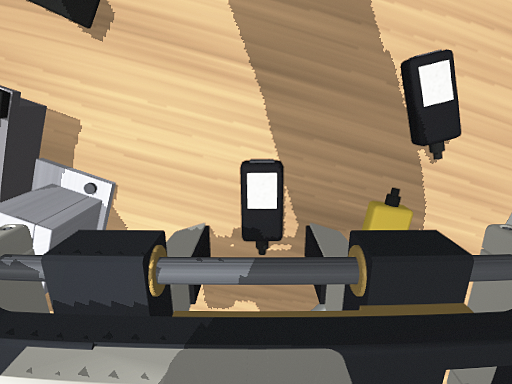

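```bash
python3 -m creep '[[[0.1,0.3,-4,0,0,0,0.2],[0.1,0.3,-8,0,0,0,0.2],[0.1,0.3,-9.4,0,0,0,0.2],[0.1,0.3,-9.4,0,0,0,0.2],[0.1,0.3,-9.4,0,0,0,-1]]]' 25
python3 -m creep '[[[0,0,0,0,0,0,-1],[0,0,0,0,0,0,-1],[0,0,0,0,0,0,-1],[0,0,0,0,0,0,-1],[0,0,0,0,0,0,-1]]]' 25
python3 -m creep '[[[0,0,4,0,0,0,-1],[0,0,8,0,0,0,-1],[0,0,12,0,0,0,-1],[0,0,12,0,0,0,-1]]]' 25
python3 - <<'E'
from meas import *
show()
E
```

```text
clock: 15.15
position: [0.5538, 0.2646, 0.0037]
ee_rot: [-0.409, 3.113, 0.001]
force: [0.9, -0.3, 0.1]
width: 0.557
clock: 15.65
position: [0.5536, 0.2653, 0.0038]
ee_rot: [-0.411, 3.112, 0.001]
force: [-0.8, -0.6, 7.9]
width: 0.39
clock: 16.05
position: [0.5558, 0.2666, 0.1285]
ee_rot: [-0.41, 3.105, 0.006]
force: [0.8, 0.6, -1.1]
width: 0.39
t 16.05 pos [555.8 266.6 128.5] yawY 105.0 tilt 0.6 F [ 0.8  0.6 -1.1] T [ 0.09 -0.01 -0.06] w 0.390
```

```bash
python3 -m creep '[[[1.5,-4.5,0,0,0,-5,-1],[3,-9,0,0,0,-10,-1],[4.5,-13.5,0,0,0,-15,-1],[6,-18,0,0,0,-19.5,-1],[7.5,-22.5,0,0,0,-19.5,-1]]]' 25
python3 -m creep '[[[0.8,-4.7,0,0,0,0,-1],[1.6,-9.4,0,0,0,0,-1],[1.6,-11.2,-4,0,0,0,-1],[1.6,-11.2,-8,0,0,0,-1],[1.6,-11.2,-8,0,0,0,-1]]]' 25
python3 -m creep '[[[0,0,-2.8,0,0,0,-1],[0,0,-2.8,0,0,0,-1],[0,0,-2.8,0,0,0,-0.05],[0,0,-2.8,0,0,0,-0.05],[0,0,-2.8,0,0,0,-0.05]]]' 25
python3 -m creep '[[[0,0,0,0,0,0,-0.05],[0,0,4,0,0,0,-0.05],[0,0,8,0,0,0,-0.05],[0,0,13,0,0,0,-0.05],[0,0,13,0,0,0,-0.05]]]' 25
python3 - <<'E'
from meas import *
show(); snap('wrist','q.png')
E
```

```text
clock: 16.55
position: [0.6277, 0.0382, 0.1221]
ee_rot: [0.126, 3.139, 0.0]
force: [0.7, 0.0, -0.9]
width: 0.389
clock: 17.05
position: [0.6391, -0.0727, 0.0369]
ee_rot: [-0.124, -3.13, -0.0]
force: [-1.0, 0.5, -1.3]
width: 0.387
clock: 17.55
position: [0.6446, -0.072, 0.0158]
ee_rot: [0.122, 3.137, 0.0]
force: [0.9, -0.6, 0.0]
width: 0.472
clock: 18.05
position: [0.6478, -0.0728, 0.1519]
ee_rot: [0.122, 3.127, -0.0]
force: [0.6, -0.4, 0.1]
width: 0.476
t 18.05 pos [647.8 -72.8 151.9] yawY 85.5 tilt 0.7 F [ 0.6 -0.4  0.1] T [-0.  -0.1  0. ] w 0.476
```

View pics/q.png

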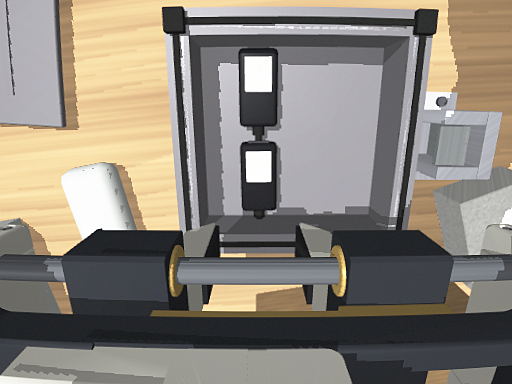

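```bash
python3 -m creep '[[[-2,4.5,0,0,0,7,0.2],[-4,9,0,0,0,14,0.2],[-6,13.5,0,0,0,21,0.2],[-8,18,0,0,0,28,0.2],[-10,22.5,0,0,0,33.5,0.2]]]' 25
python3 -m creep '[[[-2.2,4.4,0,0,0,0,0.2],[-4.4,8.8,0,0,0,0,0.2],[-6.6,13.2,0,0,0,0,0.2],[-8.8,17.6,0,0,0,0,0.2],[-11,22,-3,0,0,0,0.2]]]' 25
python3 -m creep '[[[0,0,0,0,0,0,0.2],[0,0,0,0,0,0,0.2]]]' 25
python3 - <<'E'
from lab import *
show(); im,M=snap('wrist','r.png')
for c,s in labels(im,240): print(c.round(1),s.round(1),px2w(M,c,.02)[0].round(4))
E
```

```text
clock: 18.6
position: [0.5419, 0.1542, 0.1434]
ee_rot: [0.795, -3.039, 0.0]
force: [1.5, 0.5, -0.1]
width: 0.602
clock: 19.1
position: [0.4361, 0.3708, 0.1199]
ee_rot: [-0.788, 3.037, 0.005]
force: [2.4, 0.4, 0.3]
width: 0.599
clock: 19.3
position: [0.4348, 0.3672, 0.1166]
ee_rot: [0.791, -3.038, 0.002]
force: [0.5, -1.4, 0.1]
width: 0.598
t 19.30 pos [434.8 367.2 116.6] yawY 119.2 tilt 0.2 F [ 0.5 -1.4  0.1] T [ 0.03 -0.03  0.03] w 0.598
[264.7 184.1] [32.8 27.3] [0.4246 0.3695 0.02  ]
```

View pics/r.png

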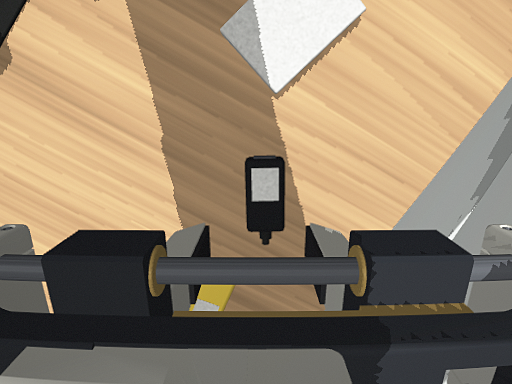

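```bash
python3 -m creep '[[[-0.2,0.7,-4,0,0,0,0.2],[-0.2,0.7,-8,0,0,0,0.2],[-0.2,0.7,-11.4,0,0,0,0.2],[-0.2,0.7,-11.4,0,0,0,0.2],[-0.2,0.7,-11.4,0,0,0,-1]]]' 25
python3 -m creep '[[[0,0,0,0,0,0,-1],[0,0,0,0,0,0,-1],[0,0,0,0,0,0,-1],[0,0,0,0,0,0,-1],[0,0,0,0,0,0,-1]]]' 25
python3 -m creep '[[[0,0,4,0,0,0,-1],[0,0,8,0,0,0,-1],[0,0,12.5,0,0,0,-1],[0,0,12.5,0,0,0,-1]]]' 25
python3 - <<'E'
from meas import *
show()
E
```

```text
clock: 19.85
position: [0.4354, 0.3727, 0.0045]
ee_rot: [0.784, -3.042, 0.001]
force: [0.4, 0.6, -0.4]
width: 0.55
clock: 20.35
position: [0.4357, 0.3748, 0.006]
ee_rot: [-0.786, 3.038, 0.002]
force: [1.1, -1.2, 8.1]
width: 0.389
clock: 20.75
position: [0.4372, 0.3769, 0.1359]
ee_rot: [-0.785, 3.032, 0.009]
force: [0.3, 0.7, -1.3]
width: 0.391
t 20.75 pos [437.2 376.9 135.9] yawY 119.0 tilt 0.7 F [ 0.3  0.7 -1.3] T [ 0.1  -0.02 -0.02] w 0.391
```

```bash
python3 -m creep '[[[1.8,-4.5,0,0,0,-7,-1],[3.6,-9,0,0,0,-14,-1],[5.4,-13.5,0,0,0,-21,-1],[7.2,-18,0,0,0,-28,-1],[9,-22.5,0,0,0,-33.5,-1]]]' 25
python3 -m creep '[[[1.8,-4.5,0,0,0,0,-1],[3.6,-9,0,0,0,0,-1],[6.2,-13,0,0,0,0,-1],[6.2,-14.8,0,0,0,0,-1],[6.2,-14.8,0,0,0,0,-1]]]' 25
python3 - <<'E'
from meas import *
show(); snap('wrist','s.png')
E
```

```text
clock: 21.25
position: [0.5247, 0.1472, 0.1294]
ee_rot: [0.129, 3.138, 0.001]
force: [0.4, 1.2, -1.2]
width: 0.387
clock: 21.75
position: [0.5865, -0.0037, 0.129]
ee_rot: [0.132, 3.138, -0.003]
force: [-0.5, 0.2, -1.3]
width: 0.389
t 21.75 pos [586.5  -3.7 129. ] yawY 85.2 tilt 0.1 F [-0.5  0.2 -1.3] T [0.08 0.02 0.  ] w 0.389
```

View pics/s.png

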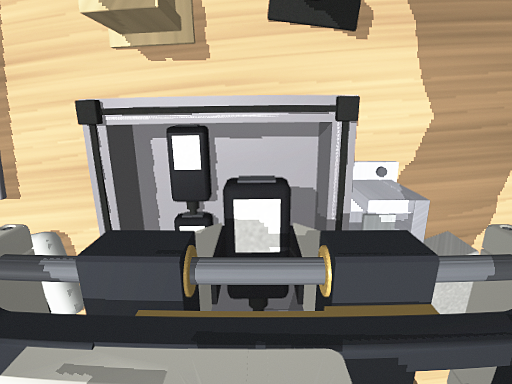

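Well placed. Lowering and releasing.

```bash
python3 -m creep '[[[0.1,0.5,-4,0,0,0,-1],[0.1,0.5,-8,0,0,0,-1],[0.1,0.5,-10.7,0,0,0,-1],[0.1,0.5,-10.7,0,0,0,-1],[0.1,0.5,-10.7,0,0,0,-0.1]]]' 25
python3 -m creep '[[[0,0,0,0,0,0,-0.1],[0,0,0,0,0,0,-0.1],[0,0,0,0,0,0,-0.1],[0,0,5,0,0,0,-0.1],[0,0,10,0,0,0,-0.1]]]' 25
python3 -m creep '[[[0,0,5,0,0,0,-0.1],[-3,-2,8,0,0,0,0],[-5,-6,8,0,0,0,0],[-5,-6,8,0,0,0,0],[-5,-6,8,0,0,0,0]]]' 25
python3 - <<'E'
from lab import *
show(); im,M=snap('wrist','t.png')
for c,s in labels(im,240): print(c.round(1),s.round(1),px2w(M,c,.026)[0].round(4))
snap('top','t2.png',(90,120,340,300),3.2)
E
```

```text
clock: 22.3
position: [0.5873, 0.0074, 0.0225]
ee_rot: [-0.12, -3.139, -0.001]
force: [1.0, 0.8, -0.1]
width: 0.429
clock: 22.8
position: [0.5863, 0.0059, 0.1226]
ee_rot: [-0.122, -3.137, 0.001]
force: [2.7, 0.9, 0.3]
width: 0.451
clock: 23.3
position: [0.5371, -0.0552, 0.2029]
ee_rot: [0.126, 3.137, 0.0]
force: [0.4, 1.5, 0.4]
width: 0.5
t 23.30 pos [537.1 -55.2 202.9] yawY 85.4 tilt 0.1 F [0.4 1.5 0.4] T [ 0.09 -0.    0.02] w 0.500
[312.9 199.3] [21.3 25.8] [0.5736 0.0095 0.026 ]
[249.9 181.6] [26.  21.5] [ 0.546  -0.0636  0.026 ]
```

View pics/t.png

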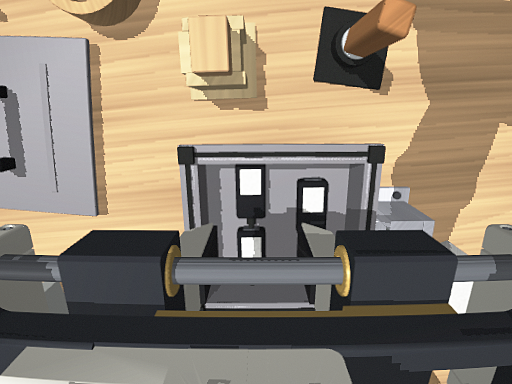

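View pics/t2.png

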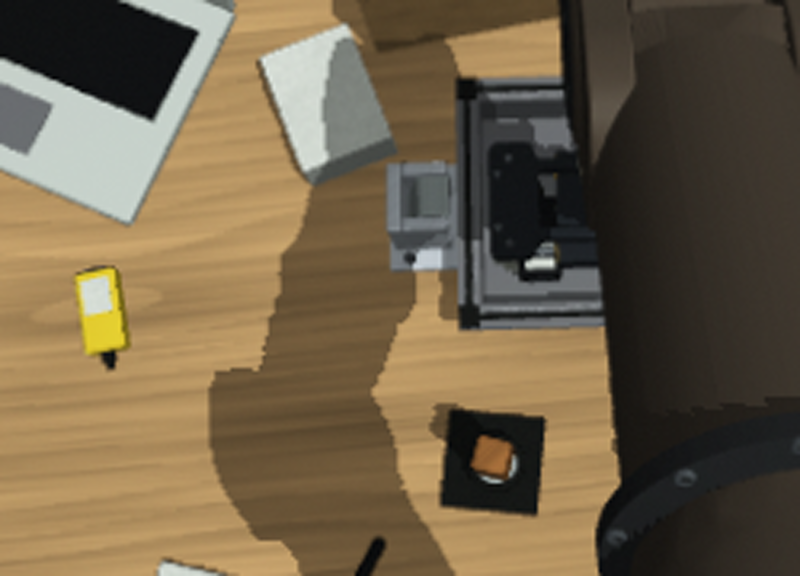

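All three adapters lie in the tub (wrist pixels (250,190), (251,240), (313,199)). Next, the lid.

```bash
python3 -m creep '[[[-1.5,-5,0,0,0,-4.4,0],[-3,-10,0,0,0,-4.4,0],[-4.5,-15,0,0,0,-4.4,0],[-6,-20,0,0,0,-4.4,0],[-7,-24.5,0,0,0,-4.4,0]]]' 25
python3 -m creep '[[[-1,-4.5,-3,0,0,0,0],[-1,-4.5,-3,0,0,0,0],[-1,-4.5,-3,0,0,0,0]]]' 25
python3 - <<'E'
from lab import *
show(); im,M=snap('wrist','u.png')
E
```

```text
clock: 23.9
position: [0.4685, -0.2949, 0.2016]
ee_rot: [-0.239, -3.132, -0.001]
force: [-0.0, 0.8, -0.3]
width: 0.503
clock: 24.2
position: [0.4581, -0.3395, 0.1705]
ee_rot: [-0.245, -3.13, -0.002]
force: [0.2, 0.3, -0.2]
width: 0.505
t 24.20 pos [ 458.1 -339.5  170.5] yawY 81.1 tilt 0.1 F [ 0.2  0.3 -0.2] T [ 0.1  -0.03 -0.01] w 0.505
```

View pics/u.png

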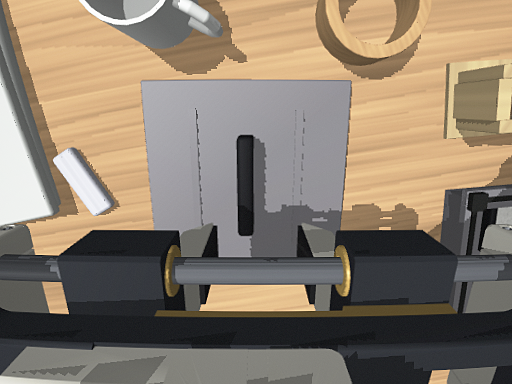

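```bash
python3 - <<'E'
from lab import *
im,M=snap('wrist','u2.png',(120,60,370,250),3)
m=(im[:228].max(2)<60).astype(np.uint8)*255
m[:,:200]=0;m[:,290:]=0
n,l,s,c=cv2.connectedComponentsWithStats(m); i=1+s[1:,4].argmax(); ys,xs=np.where(l==i); r=cv2.minAreaRect(np.c_[xs,ys].astype(np.float32)); print(r)
p=px2w(M,cv2.boxPoints(r),.056); print(p.round(4))
q=px2w(M,[(142,81),(351,79.5)],.018); print(q.round(4),np.degrees(np.arctan2(*(q[1]-q[0])[[1,0]])),np.linalg.norm(q[1]-q[0]))
u=(q[1]-q[0])/np.linalg.norm(q[1]-q[0]); x=np.array([u[1],-u[0],0]); print("lid centre",q.mean(0)+x*.104, "x deg",np.degrees(np.arctan2(x[1],x[0])))
E
```

```text
((243.0, 180.5), (93.0, 16.0), 90.0)
[[ 0.4059 -0.3496  0.056 ]
 [ 0.4082 -0.335   0.056 ]
 [ 0.4987 -0.3496  0.056 ]
 [ 0.4963 -0.3654  0.056 ]]
[[ 0.3411 -0.4367  0.018 ]
 [ 0.3723 -0.2278  0.018 ]] 81.51074344133255 0.2112166698220632
lid centre [ 0.45954334 -0.34763138  0.018     ] x deg -8.489256558667448
```

View pics/u2.png

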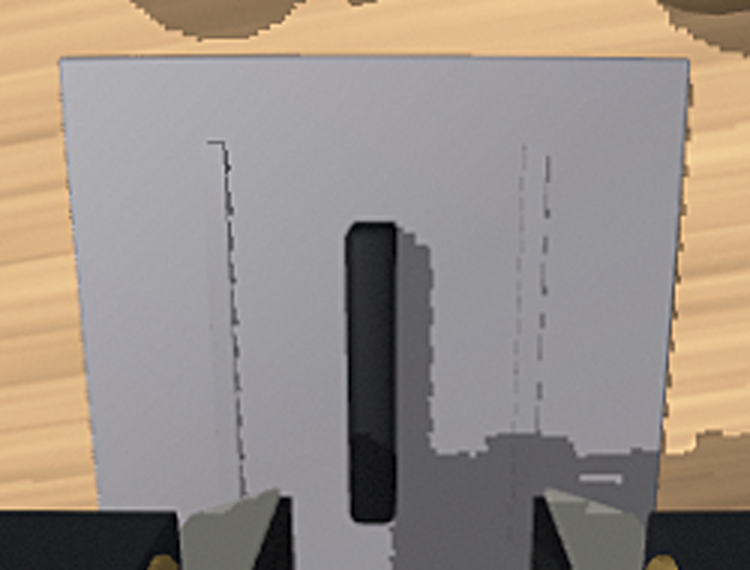

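```bash
python3 -m creep '[[[-0.2,-1.1,-4,0,0,0.4,0],[-0.2,-1.1,-8,0,0,0.4,0],[-0.2,-1.1,-12,0,0,0.4,0],[-0.2,-1.1,-14.6,0,0,0.4,0],[-0.2,-1.1,-14.6,0,0,0.4,0]]]' 40
python3 -m creep '[[[0,0,0,0,0,0,-1],[0,0,0,0,0,0,-1],[0,0,0,0,0,0,-1],[0,0,0,0,0,0,-1],[0,0,0,0,0,0,-1]]]' 40
python3 -m creep '[[[0,0,0,0,0,0,-1],[0,0,0,0,0,0,-1]]]' 40
python3 - <<'E'
from lab import *
show(); snap('wrist','v.png')
E
```

```text
clock: 24.8
position: [0.4561, -0.3468, 0.0232]
ee_rot: [-0.226, -3.129, -0.006]
force: [-1.0, 0.3, 0.4]
width: 0.5
clock: 25.3
position: [0.4572, -0.3507, 0.0271]
ee_rot: [0.232, 3.131, -0.001]
force: [-0.5, 0.8, 7.5]
width: 0.17
clock: 25.5
position: [0.4572, -0.3507, 0.0271]
ee_rot: [0.232, 3.131, -0.001]
force: [-0.4, 1.0, 8.2]
width: 0.17
t 25.50 pos [ 457.2 -350.7   27.1] yawY 81.5 tilt 0.1 F [-0.4  1.   8.2] T [ 0.2   0.17 -0.16] w 0.170
```

View pics/v.png

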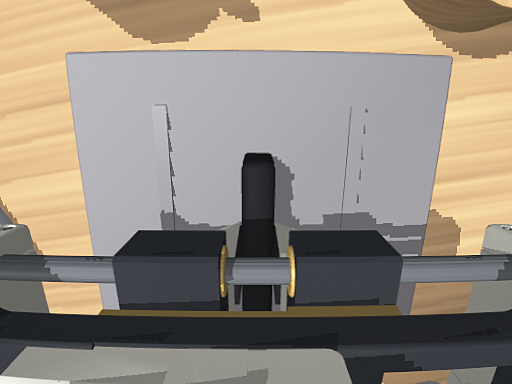

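```bash
python3 -m creep '[[[0,0,2,0,0,0,-1],[0,0,5,0,0,0,-1],[0,0,8,0,0,0,-1],[0,0,12,0,0,0,-1],[0,0,12,0,0,0,-1]]]' 40
python3 -m creep '[[[0,0,0,0,0,0,-1],[0,0,0,0,0,0,-1],[0,0,0,0,0,0,-1]]]' 40
python3 - <<'E'
from lab import *
show(); im,M=snap('wrist','w.png'); p=arm.observe()["position"]
E
```

```text
clock: 26.05
position: [0.4587, -0.3522, 0.151]
ee_rot: [0.232, 3.126, -0.006]
force: [1.2, 0.3, -2.3]
width: 0.169
clock: 26.35
position: [0.4556, -0.3496, 0.1444]
ee_rot: [-0.232, -3.131, -0.002]
force: [1.4, 0.0, -3.5]
width: 0.167
t 26.35 pos [ 455.6 -349.6  144.4] yawY 81.5 tilt 0.2 F [ 1.4  0.  -3.5] T [-0.01 -0.04 -0.02] w 0.167
```

View pics/w.png

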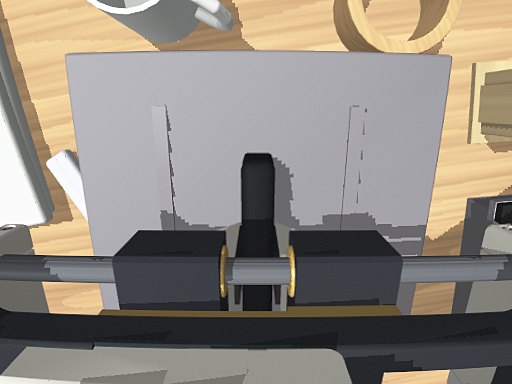

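```bash
python3 - <<'E'
from lab import *
st=arm.observe(); M=model("wrist",st); p=st["position"]
q=px2w(M,[(66.5,53.5),(451.5,56)],p[2]-.009); u=(q[1]-q[0]); print(np.linalg.norm(u)); u/=np.linalg.norm(u); x=np.array([u[1],-u[0],0])
c=q.mean(0)+x*.104; R=Ro.from_rotvec(st["ee_rot"]).as_matrix()
print("lid yaw",np.degrees(np.arctan2(x[1],x[0])),"centre-tcp tool",(R.T@(c-p)).round(4), "world",(c-p).round(4))
E
```

```text
0.21159185757800278
lid yaw -8.756219768432606 centre-tcp tool [-0.0008  0.0014  0.009 ] world [ 0.001   0.0012 -0.009 ]
```

```bash
python3 - <<'E'
import cv2
im=cv2.imread("pics/t.png"); cv2.imwrite("pics/t_c.png",cv2.resize(im[130:240,160:420],None,fx=3,fy=3,interpolation=cv2.INTER_CUBIC))
E
```

```text
(no output)
```

View pics/t_c.png

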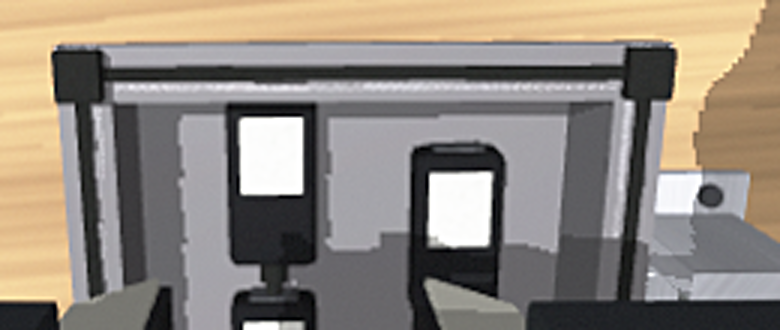

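```bash
python3 - <<'E'
from lab import *
M=model("wrist",{"position":np.array([.5371,-.0552,.2029]),"ee_rot":np.array([.126,3.137,0])})
q=px2w(M,[(185.6,155.3),(376.2,155)],.065); u=q[1]-q[0]; print(q.round(4),np.linalg.norm(u)); u/=np.linalg.norm(u); x=np.array([u[1],-u[0],0])
print("tub c",(q.mean(0)+.095*x).round(4),np.degrees(np.arctan2(x[1],x[0])))
# slot plate features later
T=model("top"); print(w2px(T,[[.6045,-.0354,.065]]))
E
```

```text
[[ 0.504  -0.1246  0.065 ]
 [ 0.519   0.0692  0.065 ]] 0.19434502282342364
tub c [ 0.6062 -0.0351  0.065 ] -4.435186956546802
[[273.69381285 181.02965955]]
```

```bash
python3 -m creep '[[[3,3,1.5,0,0,0,-1],[6,7,1.5,0,0,0,-1],[9,11,1.5,0,0,2,-1],[11.5,15,1.5,0,0,4.2,-1],[13,19.5,1.5,0,0,4.2,-1]]]' 40
python3 -m creep '[[[1,4,0,0,0,0,-1],[1.9,8,0,0,0,0,-1],[1.9,11.9,0,0,0,0,-1],[1.9,11.9,0,0,0,0,-1],[1.9,11.9,-1,0,0,0,-1]]]' 40
python3 -m creep '[[[0,0,-1,0,0,0,-1],[0,0,-1,0,0,0,-1],[0,0,-1,0,0,0,-1]]]' 40
python3 - <<'E'
from lab import *
show(); im,M=snap('wrist','x.png'); snap('scene','x2.png',(180,130,340,290),4.5);snap('top','x3.png',(190,120,340,250),4.5)
E
```

```text
clock: 26.9
position: [0.5878, -0.1538, 0.1599]
ee_rot: [-0.115, -3.139, 0.0]
force: [1.1, -0.4, -2.8]
width: 0.173
clock: 27.4
position: [0.606, -0.0349, 0.1508]
ee_rot: [0.112, 3.139, 0.0]
force: [1.0, -1.0, -3.6]
width: 0.17
clock: 27.7
position: [0.6049, -0.0377, 0.1401]
ee_rot: [-0.12, -3.138, 0.001]
force: [-0.0, -0.2, -2.4]
width: 0.172
t 27.70 pos [604.9 -37.7 140.1] yawY 85.6 tilt 0.1 F [-0.  -0.2 -2.4] T [-0.02  0.04 -0.03] w 0.172
```

View pics/x.png

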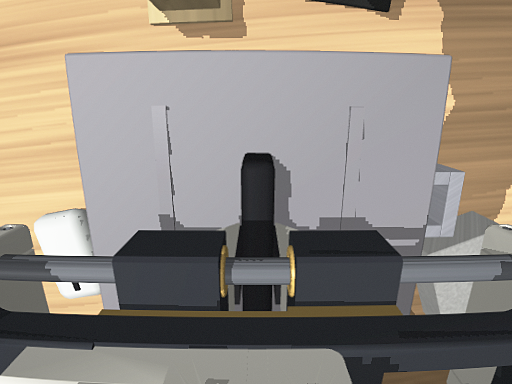

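View pics/x2.png

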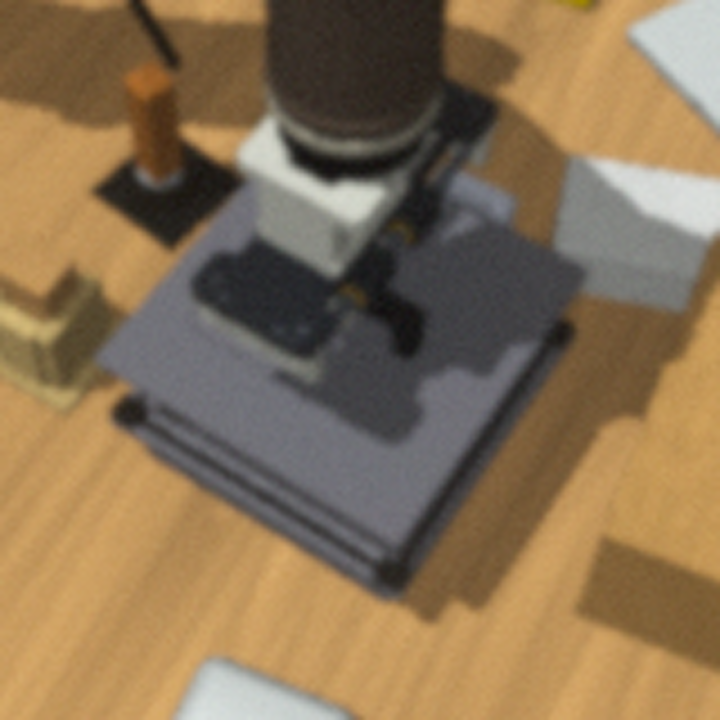

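View pics/x3.png

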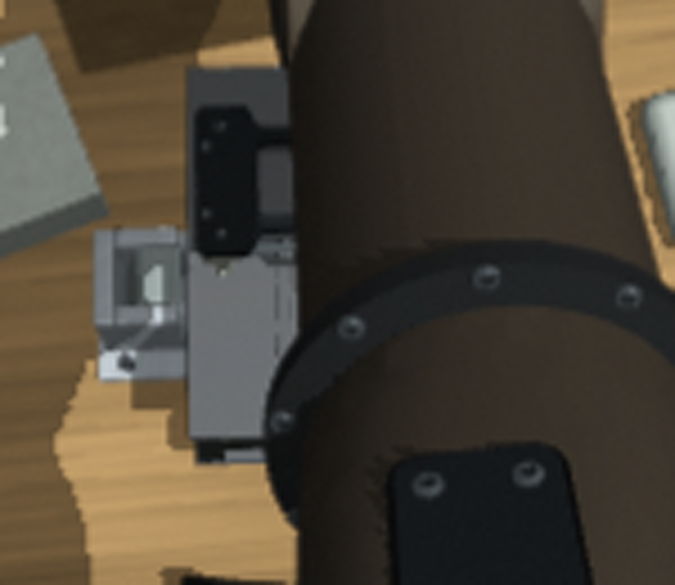

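```bash
python3 -m creep '[[[0,0.1,-2,0,0,0,-1],[0,0.1,-4.2,0,0,0,-1],[0,0.1,-4.2,0,0,0,-1],[0,0.1,-4.2,0,0,0,-1]]]' 40
python3 - <<'E'
from lab import *
show(); im,M=snap('scene','y2.png',(180,130,340,290),4.5);
c=np.array([.6055,-.035]);a=np.radians(-4.4);R=np.array([[np.cos(a),-np.sin(a)],[np.sin(a),np.cos(a)]])
for nm,hx,hy,z in(("rim",.105,.107,.057),("seals",.095,.098,.065)):
    P=[[*(c+R@[sx*hx,sy*hy]),z] for sx,sy in((1,-1),(1,1),(-1,-1),(-1,1))]; print(nm,((w2px(M,P)-[180,130])*4.5).round(0).tolist())
E
```

```text
clock: 28.25
position: [0.6055, -0.0355, 0.0993]
ee_rot: [-0.117, -3.139, 0.0]
force: [0.9, -0.1, -2.4]
width: 0.174
t 28.25 pos [605.5 -35.5  99.3] yawY 85.7 tilt 0.0 F [ 0.9 -0.1 -2.4] T [ 0.03 -0.05 -0.01] w 0.174
rim [[395.0, 596.0], [575.0, 330.0], [105.0, 415.0], [301.0, 182.0]]
seals [[389.0, 569.0], [556.0, 326.0], [126.0, 406.0], [305.0, 190.0]]
```

View pics/y2.png

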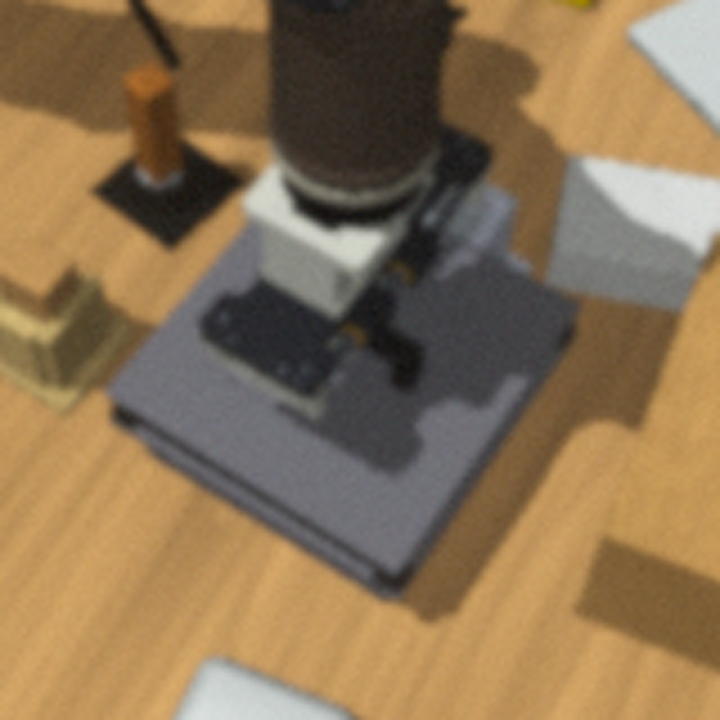

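```bash
python3 -m creep '[[[0,0,-0.6,0,0,0,-1],[0,0,-1.1,0,0,0,-1],[0,0,-1.1,0,0,0,-1]]]' 40
python3 -m creep '[[[0,0,-0.4,0,0,0,-1],[0,0,-0.4,0,0,0,-1],[0,0,-0.4,0,0,0,-1]]]' 40
python3 -c "
from h import *
show(); snap('scene','z2.png',(180,130,340,290),4.5)"
```

```text
clock: 28.6
position: [0.6051, -0.0352, 0.0874]
ee_rot: [-0.117, -3.139, -0.0]
force: [0.6, -0.8, -2.8]
width: 0.172
clock: 28.9
position: [0.6054, -0.0353, 0.0838]
ee_rot: [-0.117, -3.139, -0.0]
force: [-0.5, 0.2, -2.5]
width: 0.173
t 28.90 pos [605.4 -35.3  83.8] yawY 85.7 tilt 0.0 F [-0.5  0.2 -2.5] T [ 0.01 -0.07 -0.  ] w 0.173
```

View pics/z2.png

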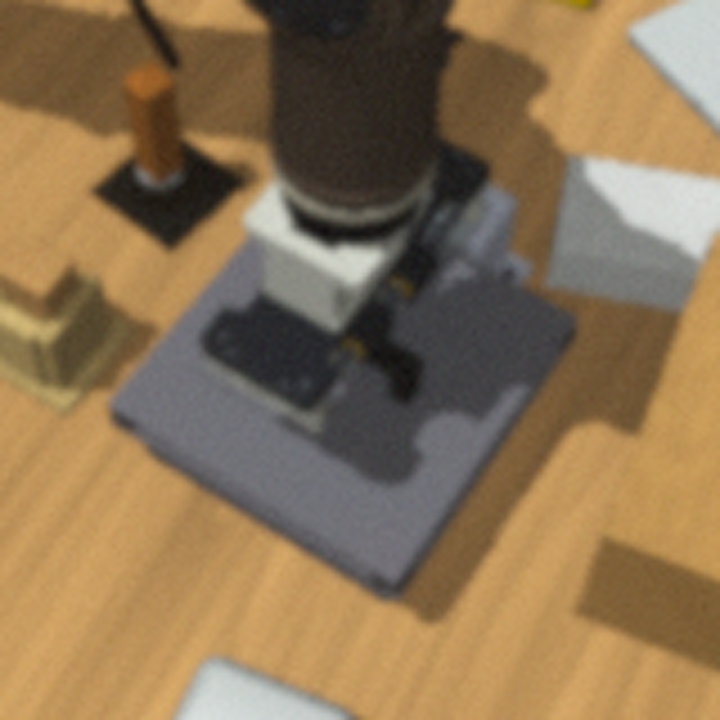

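```bash
python3 -m creep '[[[0,0,-0.3,0,0,0,-1],[0,0,-0.3,0,0,0,-1],[0,0,-0.3,0,0,0,-1]]]' 40
python3 -m creep '[[[0,0,0,0,0,0,-0.3],[0,0,0,0,0,0,-0.3],[0,0,0,0,0,0,-0.3],[0,0,0,0,0,0,-0.3],[0,0,0,0,0,0,-0.3]]]' 40
python3 -m creep '[[[0,0,4,0,0,0,-0.3],[0,0,8,0,0,0,-0.3],[-5,0,8,0,0,0,-1],[-10,0,8,0,0,0,-1],[-10,0,8,0,0,0,-1]]]' 40
python3 -c "
from h import *
show(); snap('wrist','aa.png')"
```

```text
clock: 29.25
position: [0.606, -0.0352, 0.0815]
ee_rot: [0.117, 3.138, 0.0]
force: [-1.2, -0.3, 5.6]
width: 0.169
clock: 29.75
position: [0.6054, -0.0353, 0.0808]
ee_rot: [-0.117, -3.139, -0.0]
force: [-0.2, -0.4, -0.7]
width: 0.349
clock: 30.25
position: [0.4966, -0.0358, 0.1594]
ee_rot: [-0.118, -3.13, -0.0]
force: [0.0, -0.8, 0.5]
width: 0.135
t 30.25 pos [496.6 -35.8 159.4] yawY 85.7 tilt 0.5 F [ 0.  -0.8  0.5] T [ 0.01  0.   -0.02] w 0.135
```

View pics/aa.png

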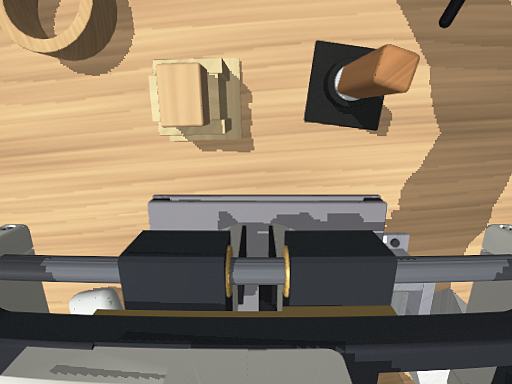

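```bash
python3 -m creep '[[[0.7,-4.5,0,0,0,0,-1],[0.7,-9,0,0,0,0,-1],[0.7,-9,-4,0,0,0,-1],[0.7,-9,-8,0,0,0,-1],[0.7,-9,-8,0,0,0,-1]]]' 40
python3 -c "
from h import *
show()"
python3 -m creep '[[[0,0,-0.5,0,0,0,-1],[0,0,-0.8,0,0,0,-1],[0,0,-0.8,0,0,0,-1]]]' 40
python3 -m creep '[[[0,0,-0.3,0,0,0,-1],[0,0,-0.3,0,0,0,-1],[0,0,-0.3,0,0,0,-1]]]' 40
python3 -m creep '[[[0,0,-0.2,0,0,0,-1],[0,0,-0.2,0,0,0,-1],[0,0,-0.2,0,0,0,-1]]]' 40
```

```text
clock: 30.8
position: [0.5103, -0.1251, 0.077]
ee_rot: [-0.117, -3.132, -0.001]
force: [-0.8, 0.4, -0.0]
width: 0.005
t 30.80 pos [ 510.3 -125.1   77. ] yawY 85.7 tilt 0.4 F [-0.8  0.4 -0. ] T [ 0.1   0.06 -0.06] w 0.005
clock: 31.1
position: [0.5136, -0.1251, 0.0741]
ee_rot: [0.116, 3.137, -0.0]
force: [-1.1, 0.3, 0.3]
width: 0.003
clock: 31.4
position: [0.5127, -0.1252, 0.0703]
ee_rot: [0.116, 3.139, 0.0]
force: [0.0, 0.3, 0.1]
width: 0.004
clock: 31.7
position: [0.5128, -0.1253, 0.0683]
ee_rot: [0.117, 3.139, 0.0]
force: [-0.8, -0.4, 4.7]
width: 0.007
```

```bash
python3 -m creep '[[[0,0,0.8,0,0,0,-1],[-0.9,0,0.8,0,0,0,-1],[-0.9,0,0.2,0,0,0,-1],[-0.9,0,0,0,0,0,-1],[-0.9,0,0,0,0,0,-1]]]' 40
python3 -m creep '[[[0,0,-0.2,0,0,0,-1],[0,0,-0.3,0,0,0,-1],[0,0,-0.3,0,0,0,-1]]]' 40
python3 -m creep '[[[0,0,-0.2,0,0,0,-1],[0,0,-0.2,0,0,0,-1]]]' 40
python3 -m creep '[[[0,0,-0.2,0,0,0,-1],[0,0,-0.2,0,0,0,-1]]]' 40
```

```text
clock: 32.2
position: [0.5026, -0.1253, 0.0674]
ee_rot: [-0.117, -3.138, -0.0]
force: [-2.0, -0.7, 3.4]
width: 0.001
clock: 32.5
position: [0.5026, -0.1254, 0.0647]
ee_rot: [-0.117, -3.138, -0.0]
force: [-4.1, -0.3, 6.3]
width: 0.002
clock: 32.7
position: [0.5026, -0.1254, 0.0638]
ee_rot: [-0.118, -3.138, -0.001]
force: [-9.3, 0.9, 23.8]
width: 0.003
clock: 32.9
position: [0.5027, -0.1255, 0.0634]
ee_rot: [-0.118, -3.139, -0.001]
force: [-16.2, 2.9, 47.2]
width: 0.003
```

```bash
python3 -m creep '[[[0,0,2.5,0,0,0,-1],[0.4,5,2.5,0,0,0,-1],[0.8,10,2.5,0,0,0,-1],[1.2,15,2.5,0,0,0,-1],[1.55,19.5,2.5,0,0,0,-1]]]' 40
python3 -m creep '[[[0,0,0,0,0,0,-1],[0,0,-1.2,0,0,0,-1],[0,0,-1.2,0,0,0,-1]]]' 40
python3 -m creep '[[[0,0,-0.3,0,0,0,-1],[0,0,-0.3,0,0,0,-1]]]' 40
python3 -m creep '[[[0,0,-0.3,0,0,0,-1],[0,0,-0.3,0,0,0,-1]]]' 40
python3 -m creep '[[[0,0,-0.3,0,0,0,-1],[0,0,-0.3,0,0,0,-1]]]' 40
```

```text
clock: 33.4
position: [0.5188, 0.0722, 0.0856]
ee_rot: [0.116, 3.139, 0.001]
force: [0.8, -0.5, 0.1]
width: 0.003
clock: 33.7
position: [0.5177, 0.0682, 0.072]
ee_rot: [-0.119, -3.137, 0.002]
force: [-0.7, -0.5, 0.2]
width: 0.003
clock: 33.9
position: [0.5187, 0.0682, 0.0704]
ee_rot: [-0.12, -3.138, 0.001]
force: [-0.5, 0.1, 0.9]
width: 0.005
clock: 34.1
position: [0.5192, 0.0688, 0.0679]
ee_rot: [0.119, 3.139, -0.0]
force: [-0.2, -0.1, 0.5]
width: 0.003
clock: 34.3
position: [0.5191, 0.0689, 0.0651]
ee_rot: [0.118, 3.139, -0.0]
force: [0.1, -1.6, 2.9]
width: 0.002
```

```bash
python3 -m creep '[[[0,0,-0.2,0,0,0,-1],[0,0,-0.2,0,0,0,-1]]]' 40
python3 -m creep '[[[0,0,-0.2,0,0,0,-1],[0,0,-0.2,0,0,0,-1]]]' 40
python3 -m creep '[[[0,0,-0.2,0,0,0,-1],[0,0,-0.2,0,0,0,-1]]]' 40
```

```text
clock: 34.5
position: [0.5192, 0.069, 0.064]
ee_rot: [0.118, 3.139, -0.0]
force: [-5.2, -3.9, 15.6]
width: 0.003
clock: 34.7
position: [0.5192, 0.069, 0.0635]
ee_rot: [0.119, 3.138, 0.001]
force: [-12.0, -4.0, 40.3]
width: 0.002
clock: 34.9
position: [0.5194, 0.069, 0.0631]
ee_rot: [0.119, 3.138, 0.002]
force: [-18.6, -5.0, 62.1]
width: 0.009
```

```bash
python3 -m creep '[[[0,0,2.7,0,0,0,-1],[4.7,-0.35,2.7,0,0,0,-1],[9.4,-0.7,2.7,0,0,0,-1],[14.1,-1.05,2.7,0,0,0,-1],[18.8,-1.4,2.7,0,0,0,-1]]]' 40
python3 -m creep '[[[0,0,0,0,0,0,-1],[0,0,-1.2,0,0,0,-1],[0,0,-1.2,0,0,0,-1]]]' 40
python3 -m creep '[[[0,0,-0.4,0,0,0,-1],[0,0,-0.4,0,0,0,-1]]]' 40
python3 -m creep '[[[0,0,-0.3,0,0,0,-1],[0,0,-0.3,0,0,0,-1]]]' 40
python3 -m creep '[[[0,0,-0.3,0,0,0,-1],[0,0,-0.3,0,0,0,-1]]]' 40
```

```text
clock: 35.4
position: [0.7087, 0.0556, 0.086]
ee_rot: [0.117, 3.139, 0.001]
force: [0.9, -0.2, -0.0]
width: 0.008
clock: 35.7
position: [0.7045, 0.0559, 0.0714]
ee_rot: [-0.116, -3.135, 0.0]
force: [-0.4, 0.4, -0.7]
width: 0.006
clock: 35.9
position: [0.706, 0.0561, 0.0698]
ee_rot: [-0.116, -3.139, -0.0]
force: [-0.2, -0.2, 0.3]
width: 0.007
clock: 36.1
position: [0.7066, 0.0561, 0.0675]
ee_rot: [0.116, 3.139, 0.001]
force: [-1.7, -0.3, 2.6]
width: 0.003
clock: 36.3
position: [0.7068, 0.0562, 0.0647]
ee_rot: [0.116, 3.139, 0.001]
force: [-2.3, 1.2, 4.8]
width: 0.006
```

```bash
python3 -m creep '[[[0,0,-0.2,0,0,0,-1],[0,0,-0.2,0,0,0,-1]]]' 40
python3 -m creep '[[[0,0,-0.2,0,0,0,-1],[0,0,-0.2,0,0,0,-1]]]' 40
python3 -m creep '[[[0,0,-0.2,0,0,0,-1],[0,0,-0.2,0,0,0,-1]]]' 40
python3 -m creep '[[[0,0,2.7,0,0,0,-1],[-0.35,-4.9,2.7,0,0,0,-1],[-0.7,-9.8,2.7,0,0,0,-1],[-1.1,-14.7,2.7,0,0,0,-1],[-1.4,-19.6,2.7,0,0,0,-1]]]' 40
python3 -m creep '[[[0,0,0,0,0,0,-1],[0,0,-1.2,0,0,0,-1],[0,0,-1.2,0,0,0,-1]]]' 40
```

```text
clock: 36.5
position: [0.7069, 0.0562, 0.064]
ee_rot: [0.116, 3.138, 0.001]
force: [-6.2, 0.3, 15.2]
width: 0.004
clock: 36.7
position: [0.707, 0.0562, 0.0638]
ee_rot: [0.116, 3.138, 0.002]
force: [-12.0, 0.2, 29.2]
width: 0.004
clock: 36.9
position: [0.7072, 0.0563, 0.0635]
ee_rot: [0.116, 3.137, 0.003]
force: [-17.5, 0.6, 41.2]
width: 0.004
clock: 37.4
position: [0.6926, -0.1419, 0.0854]
ee_rot: [0.116, 3.139, -0.0]
force: [1.4, 0.6, -0.2]
width: 0.002
clock: 37.7
position: [0.692, -0.1382, 0.0709]
ee_rot: [-0.114, -3.137, -0.003]
force: [-0.4, 0.7, -0.5]
width: 0.006
```

```bash
python3 -m creep '[[[0,0,-0.4,0,0,0,-1],[0,0,-0.4,0,0,0,-1]]]' 40
python3 -m creep '[[[0,0,-0.3,0,0,0,-1],[0,0,-0.3,0,0,0,-1]]]' 40
python3 -m creep '[[[0,0,-0.3,0,0,0,-1],[0,0,-0.3,0,0,0,-1]]]' 40
python3 -m creep '[[[0,0,-0.2,0,0,0,-1],[0,0,-0.2,0,0,0,-1]]]' 40
python3 -m creep '[[[0,0,-0.2,0,0,0,-1],[0,0,-0.2,0,0,0,-1]]]' 40
python3 -m creep '[[[0,0,-0.15,0,0,0,-1],[0,0,-0.15,0,0,0,-1]]]' 40
```

```text
clock: 37.9
position: [0.6931, -0.1381, 0.0685]
ee_rot: [-0.113, -3.139, -0.001]
force: [0.8, -0.1, -0.3]
width: 0.005
clock: 38.1
position: [0.6934, -0.1387, 0.066]
ee_rot: [0.114, 3.139, 0.001]
force: [-0.1, 0.6, 0.8]
width: 0.004
clock: 38.3
position: [0.6936, -0.1389, 0.064]
ee_rot: [0.115, 3.138, 0.002]
force: [-3.8, 3.2, 10.7]
width: 0.002
clock: 38.5
position: [0.6937, -0.139, 0.0638]
ee_rot: [0.115, 3.138, 0.002]
force: [-8.3, 3.6, 23.8]
width: 0.006
clock: 38.7
position: [0.6938, -0.1389, 0.0636]
ee_rot: [0.115, 3.137, 0.002]
force: [-14.4, 5.7, 37.0]
width: 0.004
clock: 38.9
position: [0.6939, -0.139, 0.0634]
ee_rot: [0.115, 3.136, 0.003]
force: [-18.5, 6.5, 47.4]
width: 0.002
```

```bash
python3 -m creep '[[[0,0,5,0,0,0,-0.2],[-1,0,10,0,0,0,-0.2],[-5,1,12,0,0,0,-0.2],[-10,2,12,0,0,0,-0.2],[-14,3,12,0,0,0,-0.2]]]' 40
python3 -m creep '[[[-4.5,0.5,0,0,0,0,-0.2],[-9,1.5,0,0,0,0,-0.2],[-13.5,2.4,0,0,0,0,-0.2],[-13.5,2.4,0,0,0,0,-0.2],[-13.5,2.4,0,0,0,0,-0.2]]]' 40
python3 -c "
from h import *
show(); snap('wrist','ba.png')"
```

```text
clock: 39.4
position: [0.5513, -0.1101, 0.1781]
ee_rot: [0.117, 3.138, -0.0]
force: [-0.4, -0.5, -0.7]
width: 0.377
clock: 39.9
position: [0.4178, -0.086, 0.1778]
ee_rot: [0.116, 3.138, 0.0]
force: [0.1, -0.4, -0.1]
width: 0.399
t 39.90 pos [417.8 -86.  177.8] yawY 85.8 tilt 0.1 F [ 0.1 -0.4 -0.1] T [-0.02 -0.07  0.  ] w 0.399
```

View pics/ba.png

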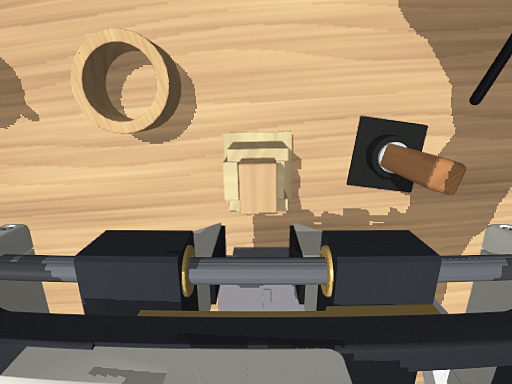

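```bash
python3 -c "
from h import *
im,M=snap('wrist','bb.png',(210,120,310,230),6)
print(px2w(M,[(238,162),(277,162),(277,213),(238,213)],.102).round(4))"
```

```text
[[ 0.3868 -0.0987  0.102 ]
 [ 0.3891 -0.0672  0.102 ]
 [ 0.4327 -0.0697  0.102 ]
 [ 0.4302 -0.1026  0.102 ]]
```

View pics/bb.png

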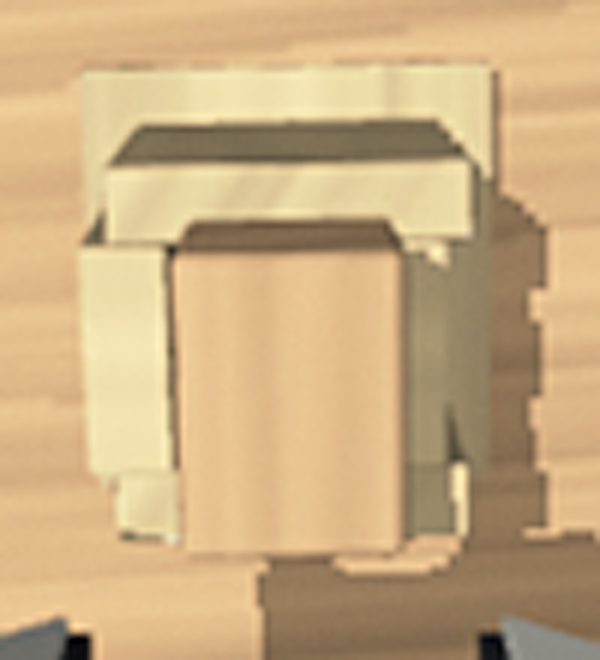

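```bash
python3 -m creep '[[[-0.8,0.15,-2,0,0,0,0.1],[-0.8,0.15,-4,0,0,0,0.1],[-0.8,0.15,-8,0,0,0,0.1],[-0.8,0.15,-10.6,0,0,0,0.1],[-0.8,0.15,-10.6,0,0,0,0.1]]]' 40
python3 -m creep '[[[0,0,0,0,0,0,0.1],[0,0,0,0,0,0,-1],[0,0,0,0,0,0,-1],[0,0,0,0,0,0,-1],[0,0,0,0,0,0,-1]]]' 40
python3 -m creep '[[[0,0,0,0,0,0,-1],[0,0,0,0,0,0,-1]]]' 40
python3 -c "
from h import *
show()"
```

```text
clock: 40.5
position: [0.4099, -0.085, 0.0691]
ee_rot: [-0.117, -3.136, 0.001]
force: [-0.3, -0.2, -0.6]
width: 0.549
clock: 41.0
position: [0.4107, -0.0848, 0.0723]
ee_rot: [0.117, 3.138, 0.0]
force: [-0.9, 0.5, 7.2]
width: 0.348
clock: 41.2
position: [0.4107, -0.0848, 0.0723]
ee_rot: [0.117, 3.138, 0.0]
force: [-1.3, 0.7, 7.3]
width: 0.346
t 41.20 pos [410.7 -84.8  72.3] yawY 85.7 tilt 0.1 F [-1.3  0.7  7.3] T [ 0.14  0.2  -0.  ] w 0.346
```

```bash
python3 -m creep '[[[0,0,2,0,0,0,-1],[0,0,4,0,0,0,-1],[0,0,8,0,0,0,-1],[0,0,12,0,0,0,-1],[0,0,12,0,0,0,-1]]]' 40
python3 -m creep '[[[0,0,0,0,0,0,-1],[0,0,0,0,0,0,-1],[0,0,0,0,0,0,-1]]]' 40
python3 -c "
from h import *
show(); snap('wrist','bc.png'); snap('scene','bd.png',(130,90,330,250),4)"
```

```text
clock: 41.7
position: [0.4128, -0.0851, 0.1961]
ee_rot: [0.117, 3.131, 0.0]
force: [0.9, -1.0, -0.9]
width: 0.347
clock: 42.0
position: [0.409, -0.0847, 0.1903]
ee_rot: [-0.117, -3.137, -0.0]
force: [-0.0, -0.7, -0.5]
width: 0.346
t 42.00 pos [409.  -84.7 190.3] yawY 85.7 tilt 0.1 F [-0.  -0.7 -0.5] T [-0.02 -0.02 -0.02] w 0.346
```

View pics/bc.png

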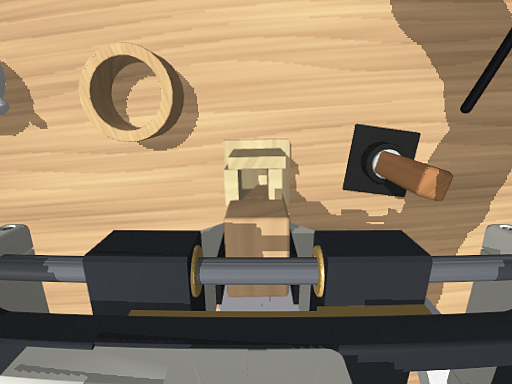

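View pics/bd.png

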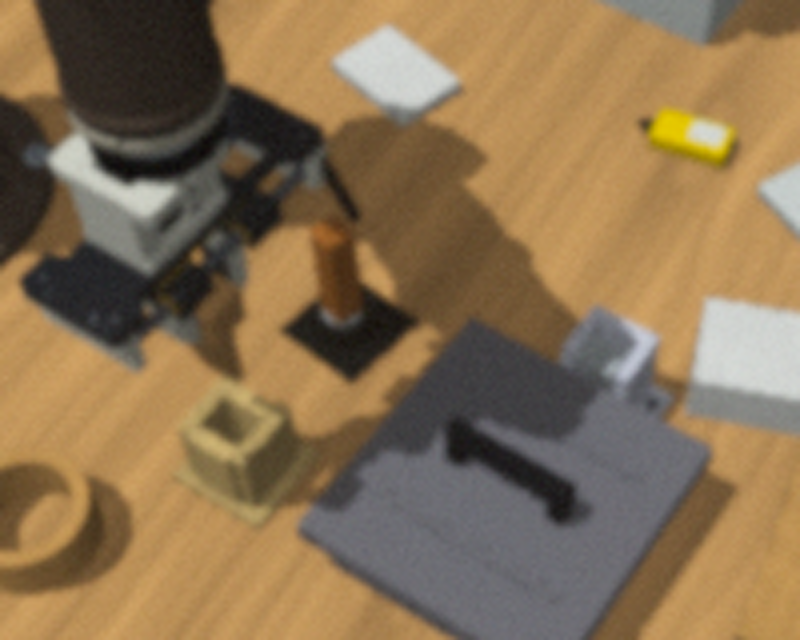

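```bash
python3 -m creep '[[[4.5,1,1,0,0,0,-1],[9,3,1,0,0,0,-1],[13.5,5,1,0,0,0,-1],[18,8,1,0,0,0,-1],[22,10.5,1,0,0,0,-1]]]' 40
python3 -m creep '[[[2,4.5,0,0,0,0,-1],[3.5,8.5,0,0,0,0,-1],[3.5,8.5,0,0,0,0,-1],[3.5,8.5,0,0,0,0,-1]]]' 40
python3 -c "
from h import *
show(); snap('wrist','be.png')
im,M=snap('wrist','bf.png',(180,90,330,230),5)"
```

```text
clock: 42.6
position: [0.6302, 0.0206, 0.2003]
ee_rot: [-0.117, -3.138, 0.0]
force: [-0.0, -0.7, -0.3]
width: 0.345
clock: 43.0
position: [0.6635, 0.106, 0.1998]
ee_rot: [-0.113, -3.137, 0.001]
force: [0.2, -1.4, -0.7]
width: 0.345
t 43.00 pos [663.5 106.  199.8] yawY 85.9 tilt 0.1 F [ 0.2 -1.4 -0.7] T [-0.04  0.    0.02] w 0.345
```

View pics/be.png

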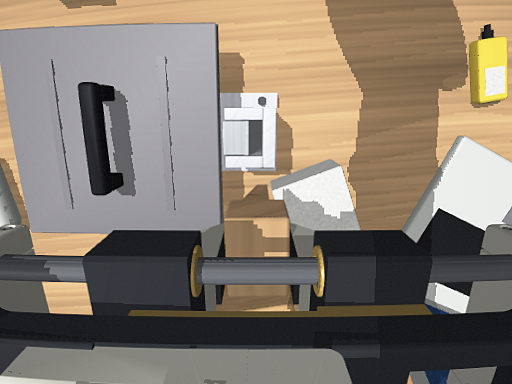

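View pics/bf.png

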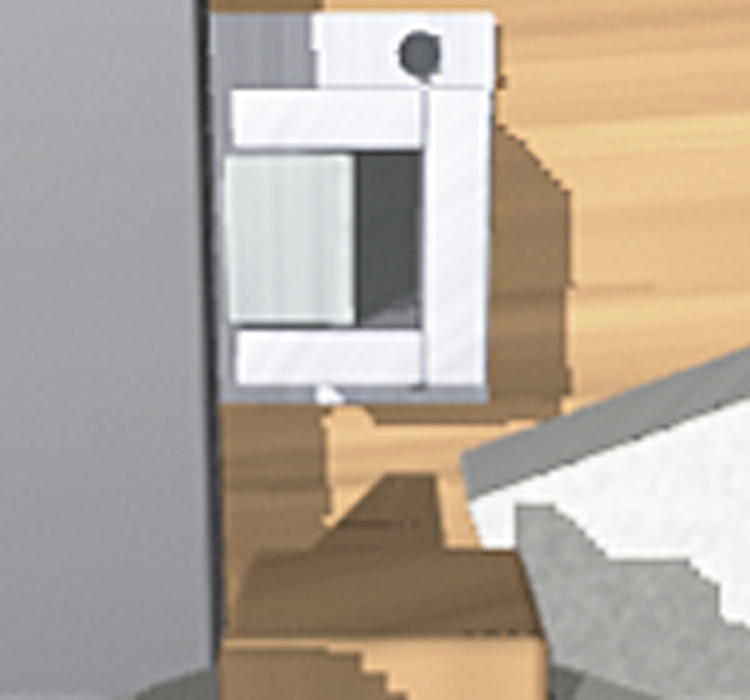

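```bash
python3 -c "
from h import *
st=arm.observe(); M=model('wrist',st); p=st['position']; print(p)
f=lambda c:[(180+c[0]/5-.4,90+c[1]/5-.4)]
print('slot',px2w(M,f((380.6,238)),.078)[0].round(4))
for c in((422,150),(422,326),(355,150),(355,326)): print(c,px2w(M,f(c),.078)[0].round(4))
e=px2w(M,f((222,640))+f((547,635)),p[2]+.0297); print('head near edge',e.round(4),np.linalg.norm(e[1]-e[0])); d=(e[1]-e[0]);print(np.degrees(np.arctan2(d[1],d[0])))
m=e.mean(0); print('head c',m+.022*np.array([.9971,-.0767,0])-p)
b=px2w(M,f((233,552))+f((520,550)),p[2]-.0023); print(b.round(4))
"
```

```text
[0.66350632 0.10300321 0.20063557]
slot [0.6164 0.1058 0.078 ]
(422, 150) [0.6007 0.1147 0.078 ]
(422, 326) [0.6337 0.1124 0.078 ]
(355, 150) [0.5998 0.1023 0.078 ]
(355, 326) [0.6327 0.0996 0.078 ]
head near edge [[0.6394 0.0896 0.2303]
 [0.6412 0.1204 0.2303]] 0.030799533337907723
86.62448511459374
head c [-0.00123737  0.00032182  0.0297    ]
[[0.6403 0.0874 0.1983]
 [0.6426 0.1205 0.1983]]
```

```bash
python3 -m creep '[[[-2.5,0,0,0,0,0,-1],[-4.6,0,0,0,0,0,-1],[-4.6,0,-3,0,0,0,-1],[-4.6,0,-4.5,0,0,0,-1],[-4.6,0,-4.5,0,0,0,-1]]]' 40
python3 -m creep '[[[0,0,0,0,0,0,-1],[0,0,0,0,0,0,-1],[0,0,0,0,0,0,-1]]]' 40
python3 -c "
from h import *
show(); show(); snap('scene','bg.png',(220,100,360,240),5); snap('top','bh.png',(180,140,300,230),6); show()"
```

```text
clock: 43.6
position: [0.6161, 0.1024, 0.1545]
ee_rot: [-0.12, -3.136, 0.002]
force: [0.4, -0.4, -0.7]
width: 0.348
clock: 43.9
position: [0.6186, 0.1043, 0.1574]
ee_rot: [0.117, 3.138, 0.001]
force: [-0.2, -0.0, -0.5]
width: 0.345
t 43.90 pos [618.6 104.3 157.4] yawY 85.7 tilt 0.1 F [-0.2 -0.  -0.5] T [-0.   -0.02  0.02] w 0.345
t 43.90 pos [618.6 104.3 157.4] yawY 85.7 tilt 0.1 F [-0.2 -0.  -0.5] T [-0.   -0.02  0.02] w 0.345
t 44.00 pos [618.4 104.5 157.1] yawY 85.7 tilt 0.1 F [-0.2 -0.3 -0.9] T [ 0.01 -0.03 -0.03] w 0.346
```

View pics/bg.png

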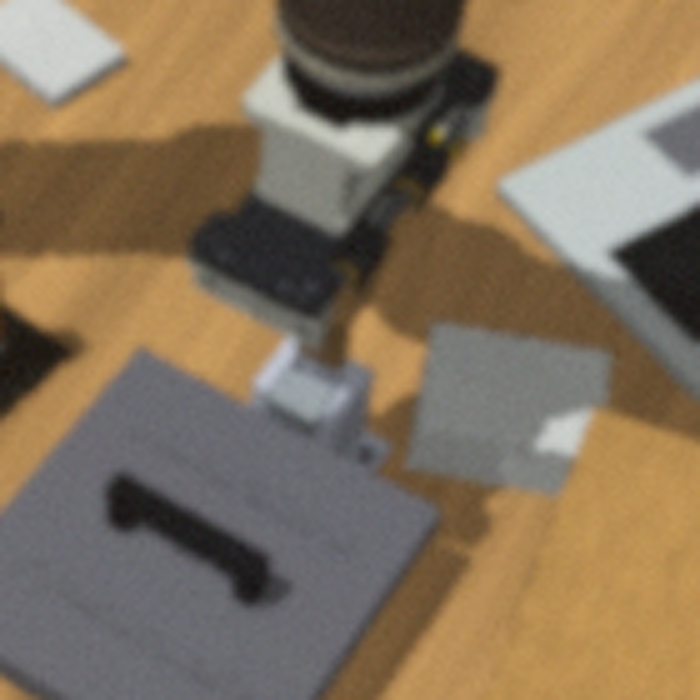

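```bash
python3 -m creep '[[[-0.1,-0.2,-0.5,0,0,0,-1],[-0.1,-0.2,-1,0,0,0,-1],[-0.1,-0.2,-1.5,0,0,0,-1],[-0.1,-0.2,-1.5,0,0,0,-1]]]' 40
python3 -m creep '[[[0,0,-0.5,0,0,0,-1],[0,0,-0.5,0,0,0,-1],[0,0,-0.5,0,0,0,-1]]]' 40
python3 -m creep '[[[0,0,-0.5,0,0,0,-1],[0,0,-0.5,0,0,0,-1],[0,0,-0.5,0,0,0,-1]]]' 40
```

```text
clock: 44.4
position: [0.6162, 0.1025, 0.1403]
ee_rot: [-0.117, -3.138, 0.001]
force: [-1.0, -0.4, -0.3]
width: 0.345
clock: 44.7
position: [0.6168, 0.1028, 0.1363]
ee_rot: [-0.116, -3.139, -0.0]
force: [-0.3, 1.4, -1.2]
width: 0.351
clock: 45.0
position: [0.6172, 0.1037, 0.1314]
ee_rot: [0.115, 3.139, 0.002]
force: [1.4, 5.0, -1.6]
width: 0.347
```

```bash
python3 -m creep '[[[0,0.15,0,0,0,0,-1],[0,0.15,-0.3,0,0,0,-1],[0,0.15,-0.3,0,0,0,-1]]]' 40
python3 -m creep '[[[0,0.1,-0.3,0,0,0,-1],[0,0.1,-0.3,0,0,0,-1],[0,0.1,-0.3,0,0,0,-1]]]' 40
```

```text
clock: 45.3
position: [0.617, 0.1046, 0.1283]
ee_rot: [0.116, 3.139, 0.001]
force: [1.3, 4.7, 0.6]
width: 0.347
clock: 45.6
position: [0.6169, 0.1054, 0.1252]
ee_rot: [-0.116, -3.139, -0.0]
force: [2.3, 4.4, -0.6]
width: 0.345
```

```bash
python3 -m creep '[[[0,0.1,-0.25,0,0,0,-1],[0,0.1,-0.25,0,0,0,-1],[0,0.1,-0.25,0,0,0,-1]]]' 40
python3 -m creep '[[[0,0.05,-0.25,0,0,0,-1],[0,0.05,-0.25,0,0,0,-1],[0,0.05,-0.25,0,0,0,-1]]]' 40
python3 -c "
from h import *
show(); snap('wrist','bi.png'); snap('scene','bj.png',(220,100,360,240),5)"
```

```text
clock: 45.9
position: [0.6169, 0.1061, 0.1227]
ee_rot: [-0.117, -3.139, 0.0]
force: [1.1, 4.0, 0.3]
width: 0.345
clock: 46.2
position: [0.617, 0.1061, 0.1204]
ee_rot: [0.117, 3.139, -0.001]
force: [1.8, 2.8, 2.2]
width: 0.347
t 46.20 pos [617.  106.1 120.4] yawY 85.7 tilt 0.0 F [1.8 2.8 2.2] T [ 0.64 -0.29 -0.13] w 0.347
```

View pics/bi.png

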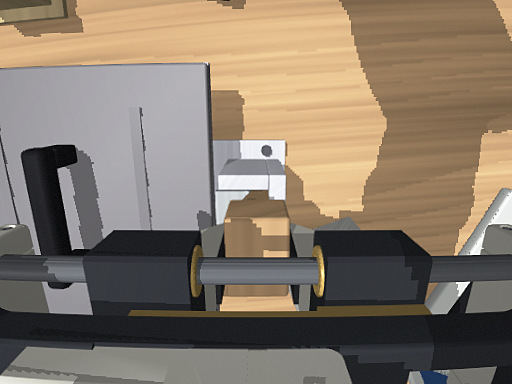

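View pics/bj.png

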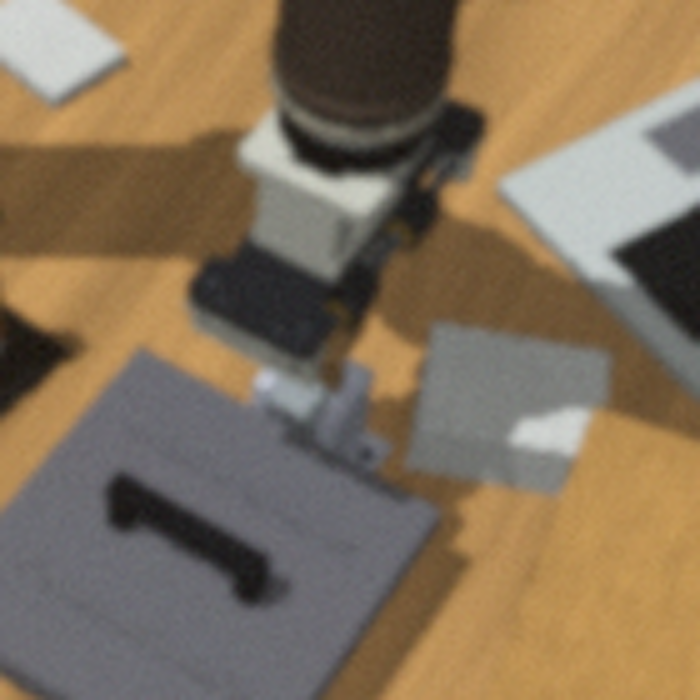

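```bash
python3 -m creep '[[[0,0,-0.2,0,0,0,-1],[0,0,-0.2,0,0,0,-1],[0,0,-0.2,0,0,0,-1]]]' 40
python3 -m creep '[[[0,0,-0.1,0,0,0,-1],[0,0,-0.1,0,0,0,-1]]]' 40
```

```text
clock: 46.6
position: [0.617, 0.1062, 0.1185]
ee_rot: [0.117, 3.139, -0.001]
force: [0.8, 1.0, 2.6]
width: 0.344
clock: 46.8
position: [0.617, 0.1061, 0.1176]
ee_rot: [0.117, 3.139, -0.001]
force: [0.3, 0.6, 4.9]
width: 0.347
```

```bash
python3 -m creep '[[[0,0,-0.15,0,0,0,-1],[0,0,-0.15,0,0,0,-1]]]' 40
python3 -m creep '[[[0,0,-0.15,0,0,0,-0.1],[0,0,-0.15,0,0,0,-0.1],[0,0,-0.15,0,0,0,-0.1],[0,0,-0.15,0,0,0,-0.1]]]' 40
python3 -c "
from h import *
show()"
```

```text
clock: 47.0
position: [0.617, 0.1062, 0.116]
ee_rot: [0.117, 3.139, -0.0]
force: [0.3, 1.2, 4.0]
width: 0.345
clock: 47.4
position: [0.6166, 0.1064, 0.1141]
ee_rot: [-0.117, -3.139, 0.0]
force: [0.0, -0.0, -0.4]
width: 0.449
t 47.40 pos [616.6 106.4 114.1] yawY 85.7 tilt 0.0 F [ 0.  -0.  -0.4] T [ 0.09 -0.03 -0.02] w 0.449
```

```bash
python3 -m creep '[[[0,0,0,0,0,0,-0.1],[0,0,2,0,0,0,-0.1],[0,0,5,0,0,0,-0.1],[3,0,8,0,0,0,-0.1],[6,0,8,0,0,0,-0.1]]]' 40
python3 -m creep '[[[0,0,0,0,0,0,-0.1],[0,0,0,0,0,0,-0.1]]]' 40
python3 -c "
from h import *
show(); snap('wrist','bk.png'); snap('scene','bl.png',(220,100,360,240),5)"
```

```text
clock: 47.9
position: [0.6797, 0.1071, 0.1999]
ee_rot: [0.116, 3.132, 0.003]
force: [1.5, -0.1, 0.4]
width: 0.453
clock: 48.1
position: [0.6768, 0.1064, 0.1938]
ee_rot: [-0.117, -3.138, 0.001]
force: [-0.0, -0.1, -1.3]
width: 0.449
t 48.10 pos [676.8 106.4 193.8] yawY 85.7 tilt 0.1 F [-0.  -0.1 -1.3] T [0.04 0.06 0.01] w 0.449
```

View pics/bk.png

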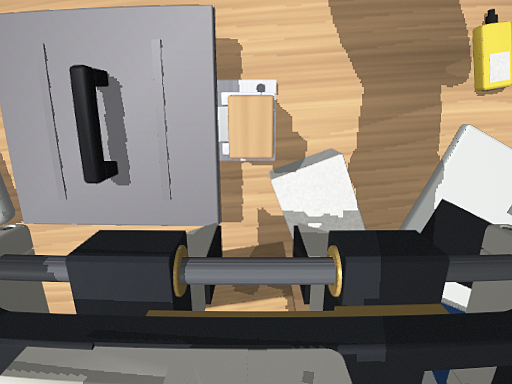

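View pics/bl.png

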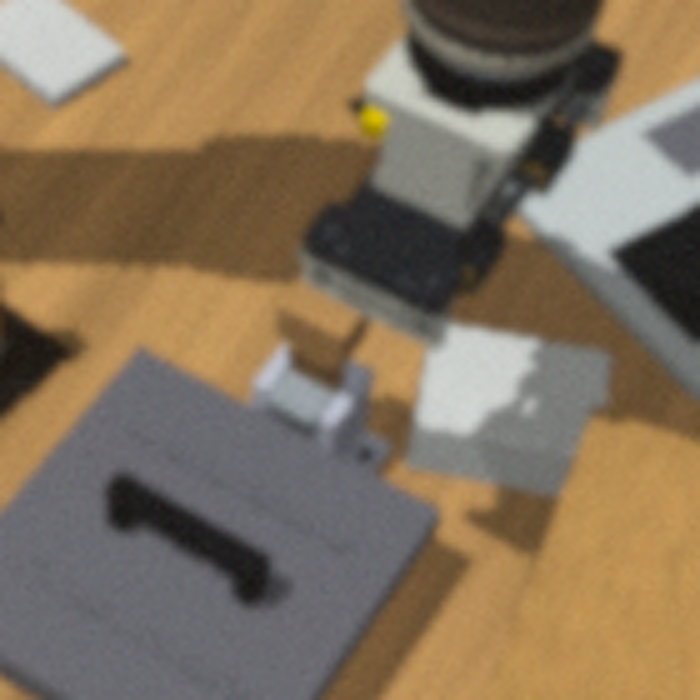

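```bash
python3 -c "
from h import *
st=arm.observe(); M=model('wrist',st); q=px2w(M,[(229,96),(274,96),(274,158),(229,158)],.146); print(q.round(4),q.mean(0).round(4),[np.linalg.norm(q[i]-q[i-1]).round(4) for i in range(4)])
T=model('top'); im=arm.get_image('top')[:,:,::-1]; cv2.imwrite('pics/bm.png',cv2.resize(im[220:300,210:320],None,fx=6,fy=6))
"
```

```text
[[0.5932 0.0943 0.146 ]
 [0.5955 0.1246 0.146 ]
 [0.6377 0.1221 0.146 ]
 [0.6353 0.0902 0.146 ]] [0.6154 0.1078 0.146 ] [np.float64(0.0423), np.float64(0.0304), np.float64(0.0423), np.float64(0.032)]
```

View pics/bm.png

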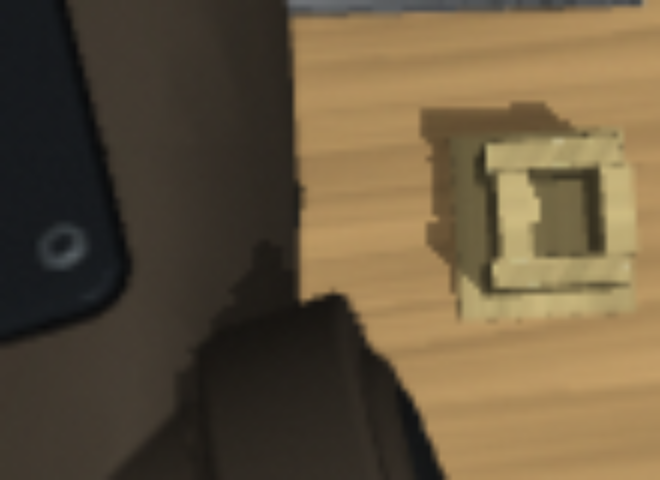

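```bash
python3 -m creep '[[[-4.5,-0.8,2,0,0,-5,0],[-9,-1.6,3,0,0,-10,0],[-13.5,-2.4,3,0,0,-10,0],[-18,-3.2,3,0,0,-10,0],[-22.5,-4,3,0,0,-10,0]]]' 40
python3 -m creep '[[[-4,-0.7,0,0,0,0,0],[-4,-0.7,0,0,0,0,0],[-4,-0.7,0,0,0,0,0]]]' 40
python3 -c "
from h import *
show(); im,M=snap('wrist','bn.png')"
```

```text
clock: 48.75
position: [0.4492, 0.0662, 0.2242]
ee_rot: [-0.389, -3.117, -0.0]
force: [0.5, 0.1, 1.1]
width: 0.5
clock: 49.05
position: [0.4112, 0.0597, 0.2248]
ee_rot: [0.389, 3.116, 0.002]
force: [1.0, 0.4, 0.6]
width: 0.502
t 49.05 pos [411.2  59.7 224.8] yawY 75.8 tilt 0.1 F [1.  0.4 0.6] T [-0.01 -0.05  0.02] w 0.502
```

View pics/bn.png

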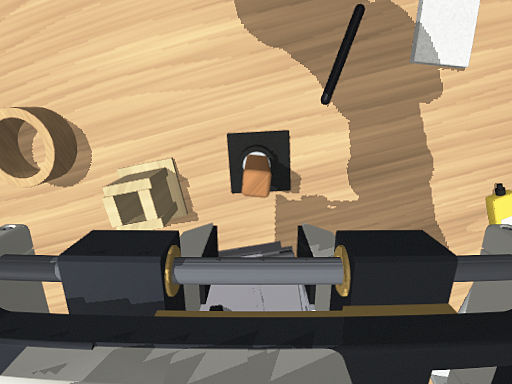

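```bash
python3 -c "
from h import *
show(); im,M=snap('wrist','bo.png',(215,120,305,210),7)"
```

```text
t 49.10 pos [412.2  59.8 224.9] yawY 75.8 tilt 0.1 F [ 0.6  0.5 -0.2] T [ 0.04 -0.03  0.03] w 0.499
```

View pics/bo.png

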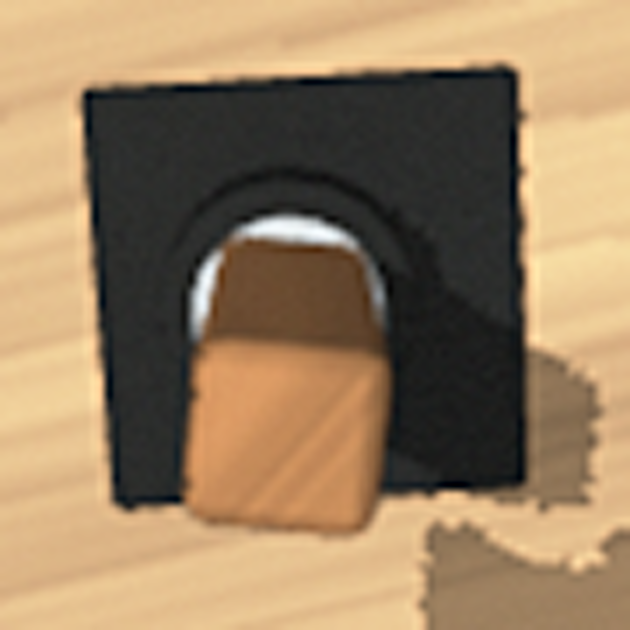

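```bash
python3 -c "
from h import *
M=model('wrist')
f=lambda L:[(215+a/7-.43,120+b/7-.43) for a,b in L]
q=px2w(M,f([(205,340),(390,348),(375,532),(188,520)]),.124); print(q.round(4),q.mean(0).round(4))
for i,j in((0,1),(3,2),(0,3),(1,2)):
  d=q[j]-q[i]; print(np.degrees(np.arctan2(d[1],d[0])),np.linalg.norm(d))
m=px2w(M,f([(85,90),(517,67),(523,483),(117,507)]),.004); print('mat',m.round(4),m.mean(0).round(4))
"
```

```text
[[0.3891 0.0545 0.124 ]
 [0.3959 0.0772 0.124 ]
 [0.4194 0.0695 0.124 ]
 [0.4117 0.0461 0.124 ]] [0.404  0.0618 0.124 ]
73.23145454884494 0.023740522578656886
71.91725078911742 0.02460878611406697
-20.217417874102726 0.024117010111435504
-18.1381068797956 0.024644778290268333
mat [[0.3606 0.0345 0.004 ]
 [0.3758 0.1112 0.004 ]
 [0.4521 0.0952 0.004 ]
 [0.4376 0.0191 0.004 ]] [0.4065 0.065  0.004 ]
```

```bash
python3 -m creep '[[[-0.8,0.2,-2,0,0,-4.3,0],[-0.8,0.2,-6,0,0,-4.3,0],[-0.8,0.2,-10,0,0,-4.3,0],[-0.8,0.2,-13,0,0,-4.3,0],[-0.8,0.2,-15.4,0,0,-4.3,0]]]' 60
python3 -m creep '[[[0,0,0,0,0,0,0],[0,0,0,0,0,0,0]]]' 60
python3 -c "
from h import *
show(); im,M=snap('wrist','bp.png')"
```

```text
clock: 49.65
position: [0.4043, 0.0616, 0.0684]
ee_rot: [-0.506, -3.099, 0.001]
force: [-0.4, 0.3, -0.5]
width: 0.501
clock: 49.85
position: [0.4045, 0.0616, 0.0704]
ee_rot: [-0.507, -3.1, 0.001]
force: [-0.1, -0.1, 1.0]
width: 0.498
t 49.85 pos [404.5  61.6  70.4] yawY 71.4 tilt 0.1 F [-0.1 -0.1  1. ] T [ 0.02  0.02 -0.03] w 0.498
```

View pics/bp.png

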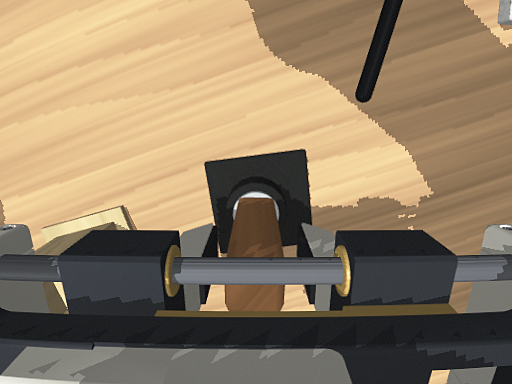

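```bash
python3 -m creep '[[[0,0,0,0,0,0,-1],[0,0,0,0,0,0,-1],[0,0,0,0,0,0,-1],[0,0,0,0,0,0,-1],[0,0,0,0,0,0,-1]]]' 60
python3 -m creep '[[[0,0,0,0,0,0,-1],[0,0,0,0,0,0,-1]]]' 60
python3 -m creep '[[[0,0,3,0,0,0,-1],[0,0,7,0,0,0,-1],[0,0,11,0,0,0,-1],[0,0,15,0,0,0,-1],[0,0,18,0,0,0,-1]]]' 60
python3 -m creep '[[[0,0,0,0,0,0,-1],[0,0,0,0,0,0,-1]]]' 60
python3 -c "
from h import *
show(); im,M=snap('wrist','bq.png');snap('scene','br.png',(130,50,330,210),4)"
```

```text
clock: 50.4
position: [0.4044, 0.0616, 0.071]
ee_rot: [0.507, 3.099, 0.001]
force: [-1.6, -0.9, 8.2]
width: 0.281
clock: 50.6
position: [0.4044, 0.0616, 0.071]
ee_rot: [0.507, 3.099, 0.001]
force: [-1.3, -0.4, 7.6]
width: 0.277
clock: 51.1
position: [0.4037, 0.0615, 0.2526]
ee_rot: [0.507, 3.099, 0.001]
force: [0.7, -0.4, -4.1]
width: 0.284
clock: 51.3
position: [0.4035, 0.0615, 0.25]
ee_rot: [0.506, 3.1, 0.0]
force: [-0.3, 1.4, -5.1]
width: 0.279
t 51.30 pos [403.5  61.5 250. ] yawY 71.5 tilt 0.0 F [-0.3  1.4 -5.1] T [ 0.03  0.   -0.  ] w 0.279
```

View pics/bq.png

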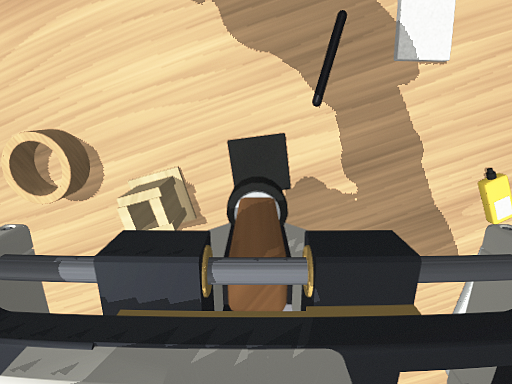

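View pics/br.png

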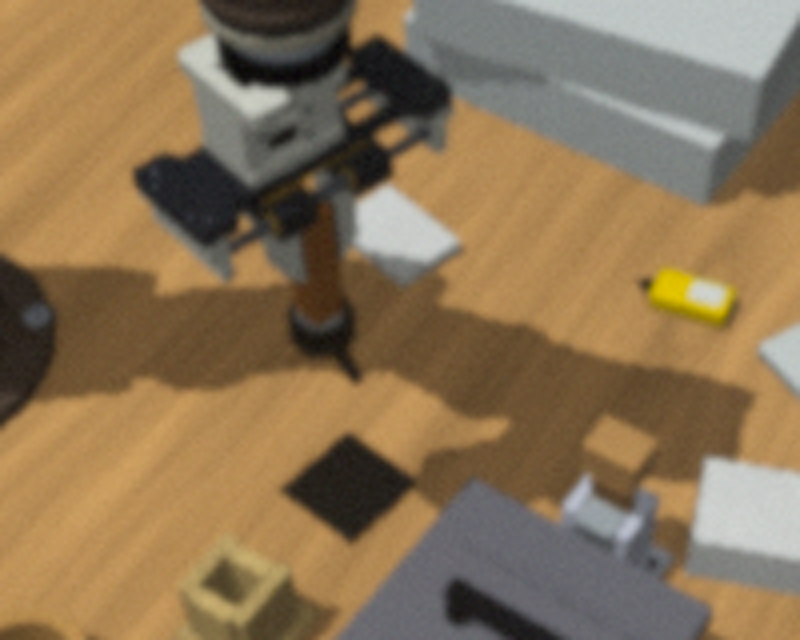

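```bash
python3 -m creep '[[[4.5,1,0,0,0,0,-1],[9,2,0,0,0,0,-1],[13.5,3,0,0,0,0,-1],[18,4,0,0,0,0,-1],[21.2,4.6,0,0,0,0,-1]]]' 60
python3 -m creep '[[[0,0,0,0,0,0,-1],[0,0,0,0,0,0,-1],[0,0,0,0,0,0,-1]]]' 60
python3 -c "
from h import *
show(); im,M=snap('wrist','bs.png');snap('scene','bt.png',(200,50,360,210),5)"
```

```text
clock: 51.9
position: [0.6175, 0.1083, 0.2474]
ee_rot: [-0.505, -3.098, 0.002]
force: [-0.7, -0.7, -3.0]
width: 0.286
clock: 52.2
position: [0.6146, 0.1072, 0.2489]
ee_rot: [-0.506, -3.098, 0.002]
force: [-0.3, 0.0, -4.0]
width: 0.282
t 52.20 pos [614.6 107.2 248.9] yawY 71.4 tilt 0.2 F [-0.3  0.  -4. ] T [-0.06  0.01  0.02] w 0.282
```

View pics/bs.png

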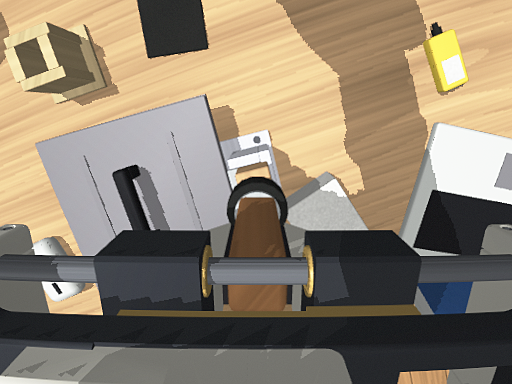

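View pics/bt.png

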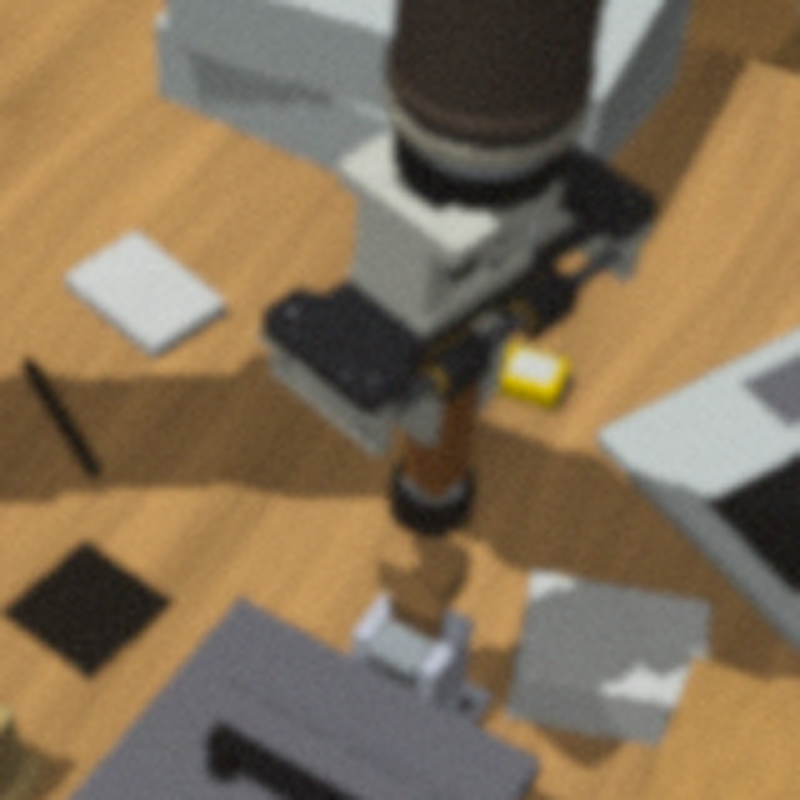

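```bash
python3 -m creep '[[[0.1,0,-2,0,0,0,-1],[0.1,0,-3,0,0,0,-1],[0.1,0,-3,0,0,0,-1]]]' 60
python3 -m creep '[[[0,0,-0.5,0,0,0,-1],[0,0,-1,0,0,0,-1]]]' 60
python3 -m creep '[[[0,0,-0.5,0,0,0,-1],[0,0,-0.5,0,0,0,-1]]]' 60
```

```text
clock: 52.6
position: [0.6153, 0.1074, 0.2189]
ee_rot: [-0.506, -3.098, 0.002]
force: [0.1, -0.9, -3.7]
width: 0.28
clock: 52.8
position: [0.6173, 0.1077, 0.211]
ee_rot: [0.506, 3.099, 0.001]
force: [-0.9, -0.3, 2.6]
width: 0.279
clock: 53.0
position: [0.6173, 0.1076, 0.2054]
ee_rot: [0.506, 3.1, 0.001]
force: [0.2, -0.6, -2.9]
width: 0.279
```

```bash
python3 -m creep '[[[0,0,-0.3,0,0,0,-1],[0,0,-0.3,0,0,0,-1]]]' 60
python3 -m creep '[[[0,0,1.5,0,0,0,-1],[0,0,3,0,0,0,-1],[0,0,3,0,0,0,-1],[0,0,3,0,0,0,-1]]]' 60
python3 -c "
from h import *
show(); im,M=snap('wrist','bu.png');snap('scene','bv.png',(200,50,360,210),5)"
```

```text
clock: 53.2
position: [0.6174, 0.1076, 0.2026]
ee_rot: [0.506, 3.099, 0.001]
force: [1.6, -0.4, -0.3]
width: 0.278
clock: 53.6
position: [0.6166, 0.1075, 0.2317]
ee_rot: [-0.506, -3.1, 0.0]
force: [0.1, 0.3, -4.8]
width: 0.281
t 53.60 pos [616.6 107.5 231.7] yawY 71.4 tilt 0.0 F [ 0.1  0.3 -4.8] T [0.06 0.02 0.01] w 0.281
```

View pics/bv.png

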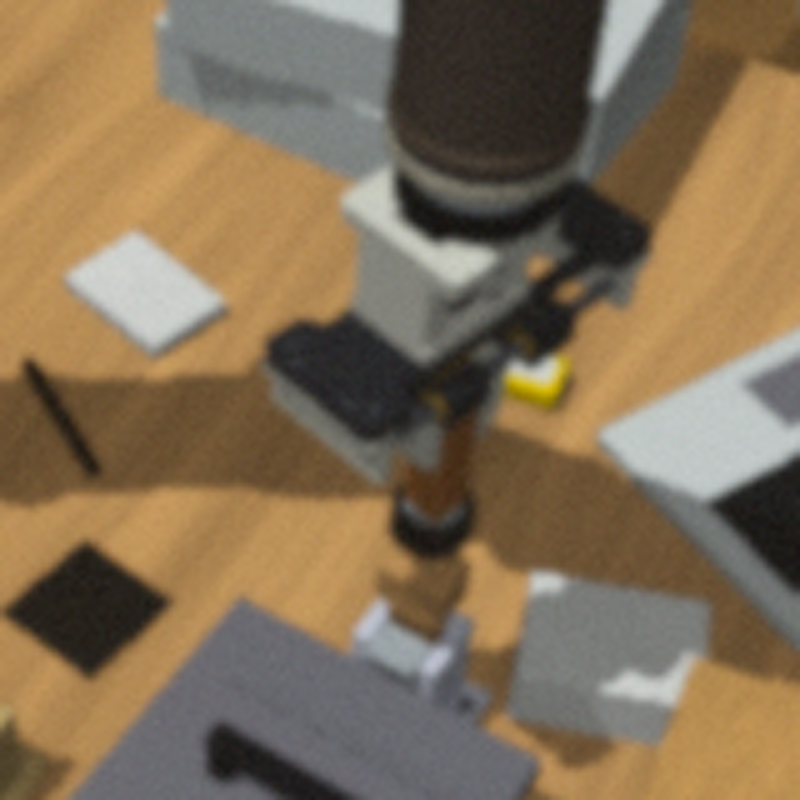

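```bash
python3 -m creep '[[[0,0,-2,0,0,0,-1],[0,0,-2.6,0,0,0,-1],[0,0,-3,0,0,0,-1],[0,0,-3.5,0,0,0,-1],[0,0,-4,0,0,0,-1]]]' 60
python3 -m creep '[[[0,0,-0.2,0,0,0,-1],[0,0,-0.2,0,0,0,-1]]]' 60
python3 -m creep '[[[0,0,2,0,0,0,-1],[0,0,3,0,0,0,-1],[0,0,3,0,0,0,-1]]]' 60
```

```text
clock: 54.2
position: [0.6177, 0.1071, 0.1932]
ee_rot: [0.507, 3.098, 0.0]
force: [-1.0, -2.3, 3.4]
width: 0.28
clock: 54.4
position: [0.6175, 0.1073, 0.1906]
ee_rot: [0.507, 3.099, 0.0]
force: [0.3, -0.9, -0.9]
width: 0.284
clock: 54.7
position: [0.6177, 0.1081, 0.2217]
ee_rot: [0.506, 3.098, 0.002]
force: [0.3, -0.1, -4.0]
width: 0.282
```

```bash
python3 -m creep '[[[0,0,-2,0,0,0,-1],[0,0,-2.6,0,0,0,-1],[0,0,-3,0,0,0,-1],[0,0,-3.4,0,0,0,-1],[0,0,-3.6,0,0,0,-1]]]' 60
python3 -m creep '[[[0,0,2,0,0,0,-1],[0,0,2,0,0,0,-1],[0,0,2,0,0,0,-1]]]' 60
python3 -m creep '[[[0,0,-1.5,0,0,0,-1],[0,0,-2,0,0,0,-1],[0,0,-2.4,0,0,0,-1],[0,0,-2.6,0,0,0,-1],[0,0,-2.6,0,0,0,-1]]]' 60
python3 -m creep '[[[0,0,-0.2,0,0,0,-1],[0,0,-0.2,0,0,0,-1]]]' 60
```

```text
clock: 55.2
position: [0.6164, 0.1075, 0.1849]
ee_rot: [-0.507, -3.099, 0.0]
force: [-4.3, -0.3, 6.7]
width: 0.281
clock: 55.5
position: [0.6173, 0.1077, 0.2045]
ee_rot: [0.506, 3.099, 0.001]
force: [-0.0, 0.2, -5.2]
width: 0.279
clock: 56.0
position: [0.6166, 0.1076, 0.1783]
ee_rot: [-0.506, -3.1, 0.0]
force: [-1.1, -0.3, -1.4]
width: 0.28
clock: 56.2
position: [0.6168, 0.1076, 0.1772]
ee_rot: [0.507, 3.1, 0.0]
force: [-4.9, -1.2, 8.1]
width: 0.283
```

```bash
python3 -m creep '[[[0,0,-0.15,0,0,0,-1],[0,0,-0.15,0,0,0,-1]]]' 60
python3 -m creep '[[[0,0,-0.15,0,0,0,-1],[0,0,-0.15,0,0,0,-1]]]' 60
python3 -m creep '[[[0,0,-0.1,0,0,0,-1],[0,0,-0.1,0,0,0,-1]]]' 60
```

```text
clock: 56.4
position: [0.6169, 0.1075, 0.1772]
ee_rot: [0.507, 3.1, 0.001]
force: [-9.6, -1.3, 19.9]
width: 0.28
clock: 56.6
position: [0.6172, 0.1074, 0.1771]
ee_rot: [0.507, 3.098, 0.002]
force: [-13.0, -1.6, 30.9]
width: 0.276
clock: 56.8
position: [0.6175, 0.1074, 0.177]
ee_rot: [0.507, 3.098, 0.003]
force: [-14.7, -1.6, 37.1]
width: 0.281
```

```bash
python3 -m creep '[[[0,0,2.5,0,0,0,-1],[0,0,2.5,0,0,0,-1],[0,0,2.5,0,0,0,-1]]]' 60
python3 -m creep '[[[0,0,-1.5,0,0,0,-1],[0,0,-2.2,0,0,0,-1],[0,0,-2.4,0,0,0,-1],[0,0,-2.4,0,0,0,-1]]]' 60
python3 -m creep '[[[0,0,3,0,0,0,-1],[0,0,6,0,0,0,-1],[-3,0,7,0,0,0,-1],[-6,-1,7,0,0,0,-1],[-6,-1,7,0,0,0,-1]]]' 60
python3 -c "
from h import *
show(); im,M=snap('scene','bw.png',(220,100,360,240),5); snap('wrist','bx.png')"
```

```text
clock: 57.1
position: [0.6173, 0.1077, 0.1971]
ee_rot: [0.506, 3.1, 0.001]
force: [-0.6, 0.3, -5.1]
width: 0.278
clock: 57.5
position: [0.6173, 0.1073, 0.1766]
ee_rot: [0.507, 3.099, 0.002]
force: [-11.9, -2.2, 34.7]
width: 0.281
clock: 58.0
position: [0.553, 0.0961, 0.2422]
ee_rot: [-0.507, -3.096, 0.003]
force: [0.8, 0.2, -4.3]
width: 0.281
t 58.00 pos [553.   96.1 242.2] yawY 71.4 tilt 0.3 F [ 0.8  0.2 -4.3] T [-0.05 -0.1   0.01] w 0.281
```

View pics/bw.png

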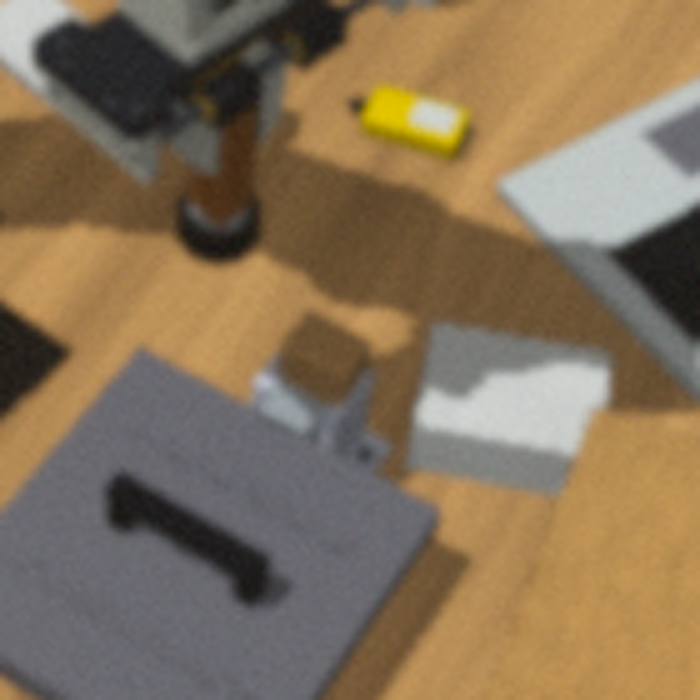

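View pics/bx.png

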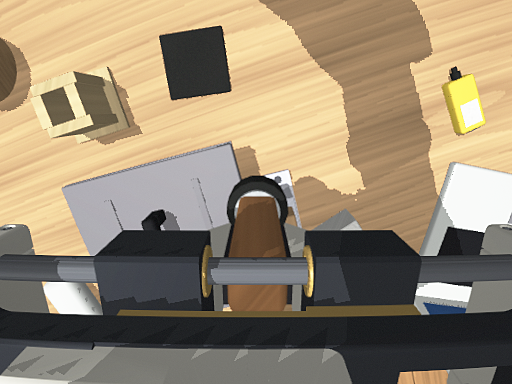

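```bash
python3 -m creep '[[[-4.5,-1,0,0,0,0,-1],[-9,-2,0,0,0,0,-1],[-13,-2.8,0,0,0,0,-1],[-14.8,-3.2,0,0,0,0,-1],[-14.8,-3.2,0,0,0,0,-1]]]' 60
python3 -m creep '[[[0,0,-4,0,0,0,-1],[0,0,-8,0,0,0,-1],[0,0,-12,0,0,0,-1],[0,0,-14,0,0,0,-1],[0,0,-14,0,0,0,-1]]]' 60
python3 -c "
from h import *
show(); im,M=snap('wrist','by.png')"
```

```text
clock: 58.6
position: [0.407, 0.0651, 0.2429]
ee_rot: [-0.506, -3.099, 0.0]
force: [1.1, 1.0, -4.7]
width: 0.277
clock: 59.1
position: [0.4083, 0.0653, 0.1007]
ee_rot: [-0.506, -3.096, 0.005]
force: [0.5, 0.0, -3.2]
width: 0.28
t 59.10 pos [408.3  65.3 100.7] yawY 71.4 tilt 0.3 F [ 0.5  0.  -3.2] T [-0.02  0.02 -0.01] w 0.280
```

View pics/by.png

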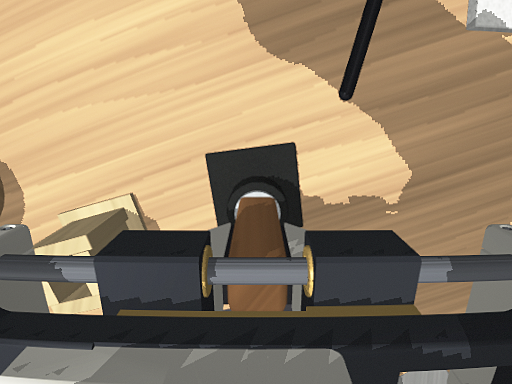

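```bash
python3 -m creep '[[[0,0,-1.5,0,0,0,-1],[0,0,-2.8,0,0,0,-1],[0,0,-2.8,0,0,0,-1]]]' 60
python3 -m creep '[[[0,0,-0.2,0,0,0,-1],[0,0,-0.2,0,0,0,-1]]]' 60
python3 -m creep '[[[0,0,-0.1,0,0,0,-1],[0,0,-0.1,0,0,0,-1]]]' 60
```

```text
clock: 59.45
position: [0.4099, 0.0658, 0.0756]
ee_rot: [0.507, 3.1, 0.0]
force: [0.4, 0.3, -4.0]
width: 0.274
clock: 59.65
position: [0.4099, 0.0659, 0.0743]
ee_rot: [0.506, 3.099, 0.001]
force: [-0.6, 0.7, -4.4]
width: 0.281
clock: 59.85
position: [0.4093, 0.0657, 0.0728]
ee_rot: [0.506, 3.1, 0.001]
force: [0.4, -0.1, -4.4]
width: 0.279
```

```bash
python3 -m creep '[[[0,0,-0.15,0,0,0,-1],[0,0,-0.15,0,0,0,-1]]]' 60
python3 -m creep '[[[0,0,-0.1,0,0,0,-1],[0,0,-0.1,0,0,0,-1]]]' 60
```

```text
clock: 60.05
position: [0.4088, 0.0656, 0.0709]
ee_rot: [-0.506, -3.1, 0.0]
force: [0.0, -0.6, -4.0]
width: 0.283
clock: 60.25
position: [0.409, 0.0656, 0.0706]
ee_rot: [0.507, 3.1, 0.001]
force: [-3.9, -0.2, 12.4]
width: 0.282
```

Contact with the mat, so I'll release.

```bash
python3 -m creep '[[[0,0,0.05,0,0,0,-0.6],[0,0,0.05,0,0,0,-0.3],[0,0,0.05,0,0,0,0],[0,0,0.05,0,0,0,0],[0,0,0.05,0,0,0,0]]]' 60
python3 -m creep '[[[0,0,0,0,0,0,0],[0,0,3,0,0,0,0],[0,0,7,0,0,0,0],[0,0,12,0,0,0,0],[0,0,16,0,0,0,0]]]' 60
python3 -m creep '[[[-2,0,4,0,0,0,0],[-4,0,4,0,0,0,0],[-4,0,4,0,0,0,0]]]' 60
python3 -c "
from h import *
show(); im,M=snap('wrist','ca.png'); snap('scene','cb.png'); snap('top','cc.png',(90,120,340,300),3.2)"
```

```text
clock: 60.75
position: [0.4091, 0.0656, 0.0704]
ee_rot: [0.507, 3.1, 0.0]
force: [-0.3, 0.5, 0.2]
width: 0.492
clock: 61.25
position: [0.4089, 0.0654, 0.2329]
ee_rot: [0.507, 3.099, 0.001]
force: [2.4, 0.3, -0.3]
width: 0.501
clock: 61.55
position: [0.3676, 0.0657, 0.2713]
ee_rot: [0.505, 3.099, 0.002]
force: [0.4, -0.7, -1.1]
width: 0.497
t 61.55 pos [367.6  65.7 271.3] yawY 71.5 tilt 0.1 F [ 0.4 -0.7 -1.1] T [ 0.02 -0.06 -0.03] w 0.497
```

View pics/cb.png

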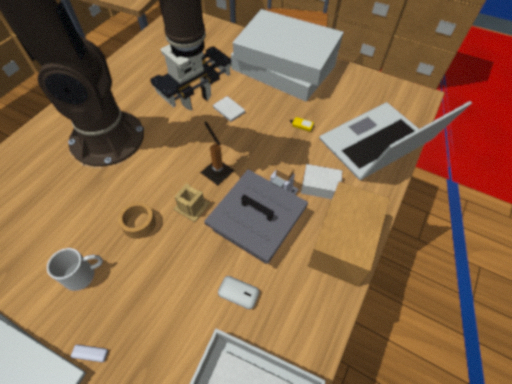

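View pics/cc.png

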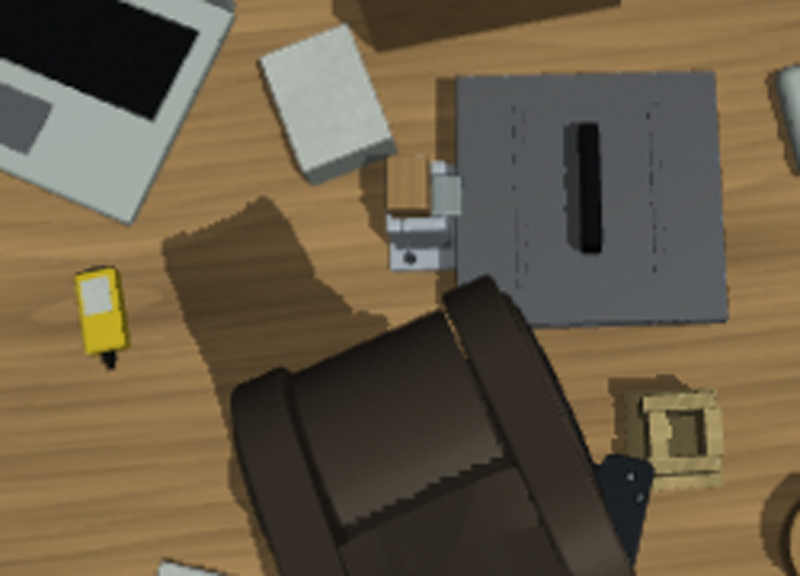

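```bash
python3 -m creep '[[[0,0,0,0,0,0,0],[0,0,0,0,0,0,0]]]'; python3 -c "
from h import *
show(); im,M=snap('scene','cd.png',(190,110,330,230),5.5)
print(((w2px(M,[[.6164,.1058,.110],[.4065,.065,.004],[.409,.0656,.124]])-[190,110])*5.5).round())
T=model('top'); A=lambda p:np.array(p)/3.2+[90,120]-.35
q=px2w(T,A([(388,155),(429,153),(430,212),(389,213)]),.110); print(q.round(4),q.mean(0).round(4))
k=px2w(T,A([(431,195),(461,195)]),.075);print(k.round(4))"
```

```text
clock: 61.9
position: [0.3692, 0.0655, 0.2699]
ee_rot: [-0.507, -3.099, 0.001]
force: [0.3, -0.3, -0.3]
width: 0.502
t 61.90 pos [369.2  65.5 269.9] yawY 71.4 tilt 0.1 F [ 0.3 -0.3 -0.3] T [ 0.02 -0.    0.01] w 0.502
[[515. 318.]
 [148. 334.]
 [135. 202.]]
[[0.6421 0.1186 0.11  ]
 [0.6404 0.0868 0.11  ]
 [0.5933 0.0899 0.11  ]
 [0.5958 0.1214 0.11  ]] [0.6179 0.1042 0.11  ]
[[0.6161 0.0902 0.075 ]
 [0.6136 0.0664 0.075 ]]
```

View pics/cd.png

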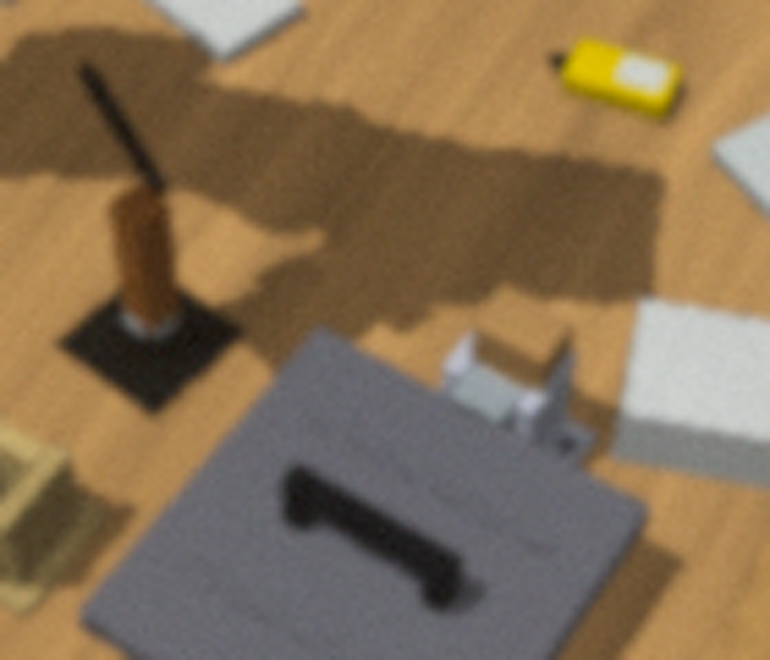

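View pics/ca.png

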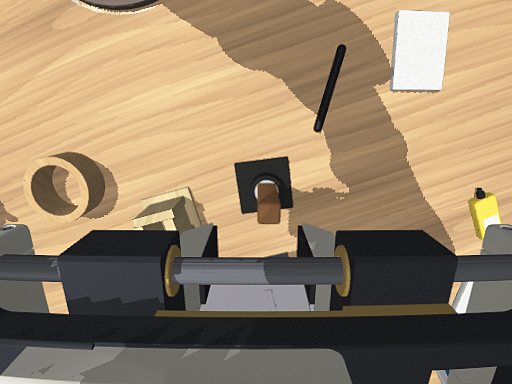

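Wedge head is down on the lock, the keeper tongue overlaps the lid edge (top crop (450,195)), the tamper stands on its mat, and the arm is clear. Handing in.

```bash
python3 -c "
from h import *
print(arm.sign_off()); show()"
```

```text
the job is handed in; nothing more can be done
None
the job is handed in; nothing more can be done
```

The job is handed in at about 62 s of robot time; sign-off gives no verdict.

**What I did**
- I put the three black adapters in the tub and left the yellow look-alike alone. I saw no fourth black adapter in any view.
- I set the lid on and pressed each corner to a hard stop at 41–62 N. All four ended within 0.4 mm of each other in height.
- I stood the wedge in the slot and let go of it. I drove it down in four taps, lifting the tamper clear between them, then gave one more tap that found it already home.
- I set the tamper back upright on its mat.

**Last checks**
- **Wedge:** the tamper stopped dead at the height expected for the wedge being home. The top camera puts the wedge head about 2 mm from the slot point.
- **Keeper:** its tongue shows over the lid's edge, at about 102 mm in the tub frame against the lid edge at 107 mm.
- **Tamper:** I released it about 2.5 mm from the middle of the mat, and it looks upright in both pictures.
- **Bystanders:** the carton is where it was in the cropped views. The mouse looks unmoved in the full scene picture, but I did not measure either one.

**What disagreed or failed**
- **Fingertips:** they sit about 20 mm further back than documented, touching the desk at a reported height of −3 mm. My first two adapter grasps closed above the adapter, and a test push then pressed on it with 67 N through the fingertips. I worked with the measured offset after that.
- **Not seen directly:** I judged the seals and the keeper travel only from contact heights, forces and pictures.

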